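# Reload the label holder and stopper the samples

### The job

Get the sampling desk ready for labelling. First take every empty cardboard core off the blue label holder and drop it into the yellow waste bin; once they are all in the bin, mount each fresh label roll on a spindle of its own, right down on the plate, and close every amber flask with a red stopper pushed fully home. Do not knock over a flask or the hand-rub bottle; spare stoppers may stay where they are.

Things in the scene. Friction and masses are not known exactly. Their poses are not given: they have to be found in the camera images.
- holder: Label-roll holder, fixed: blue plate 280 x 80 x 12 mm with three upright aluminium spindles in one row along its own x axis at x = -90, 0 and +90 mm. Origin: centre of the plate's underside, on the table. Its position and yaw vary.
- spindle_1 (a point): Foot of spindle 1 on its axis, at the plate's upper face (12 mm above the table), holder x = -90 mm. The spindle is 24 mm thick and 55 mm tall from this point; its top 8 mm taper to 12 mm.
- spindle_2 (a point): Foot of spindle 2 on its axis, at the plate's upper face (12 mm above the table), holder x = 0 mm. The spindle is 24 mm thick and 55 mm tall from this point; its top 8 mm taper to 12 mm.
- spindle_3 (a point): Foot of spindle 3 on its axis, at the plate's upper face (12 mm above the table), holder x = 90 mm. The spindle is 24 mm thick and 55 mm tall from this point; its top 8 mm taper to 12 mm.
- core_a: Empty brown cardboard core, a tube 36 mm outside, 28 mm inside, 40 mm tall, 20 g; starts on spindle 1, standing on the plate. May be absent. Origin: centre of its lower end, z axis along the tube.
- core_b: Empty brown cardboard core, a tube 36 mm outside, 28 mm inside, 40 mm tall, 20 g; starts on spindle 2, standing on the plate. May be absent. Origin: centre of its lower end, z axis along the tube.
- core_c: Empty brown cardboard core, a tube 36 mm outside, 28 mm inside, 40 mm tall, 20 g; starts on spindle 3, standing on the plate. May be absent. Origin: centre of its lower end, z axis along the tube.
- roll_a: Fresh roll of labels: white, 60 mm outer diameter with a thin green band at mid-height, 28 mm hole right through, 40 mm tall, about 110 g, standing on the table. May be absent; all rolls are alike. Origin: centre of its lower end, z axis along the hole.
- roll_b: Fresh roll of labels: white, 60 mm outer diameter with a thin green band at mid-height, 28 mm hole right through, 40 mm tall, about 110 g, standing on the table. May be absent; all rolls are alike. Origin: centre of its lower end, z axis along the hole.
- roll_c: Fresh roll of labels: white, 60 mm outer diameter with a thin green band at mid-height, 28 mm hole right through, 40 mm tall, about 110 g, standing on the table. May be absent; all rolls are alike. Origin: centre of its lower end, z axis along the hole.
- stopper_a: Red stopper: tapered plug 25 mm long (18 mm diameter at the foot, 25 mm at its top) below a round head 38 mm in diameter and 24 mm tall; 49 mm overall, about 30 g. Hangs by its head in a hole of the white rack, head underside at 45 mm above the table. All alike and always three. Origin: centre of the plug's foot, z up through the head.
- stopper_b: Red stopper: tapered plug 25 mm long (18 mm diameter at the foot, 25 mm at its top) below a round head 38 mm in diameter and 24 mm tall; 49 mm overall, about 30 g. Hangs by its head in a hole of the white rack, head underside at 45 mm above the table. All alike and always three. Origin: centre of the plug's foot, z up through the head.
- stopper_c: Red stopper: tapered plug 25 mm long (18 mm diameter at the foot, 25 mm at its top) below a round head 38 mm in diameter and 24 mm tall; 49 mm overall, about 30 g. Hangs by its head in a hole of the white rack, head underside at 45 mm above the table. All alike and always three. Origin: centre of the plug's foot, z up through the head.
- flask_a: Conical amber sample flask, loose, about 200 g: base 64 mm in diameter, narrowing to a neck 35 mm outside, 28 mm inside; 105 mm tall, neck bore 35 mm deep. Starts open. May be absent. Origin: centre of its underside, z up.
- flask_b: Conical amber sample flask, loose, about 200 g: base 64 mm in diameter, narrowing to a neck 35 mm outside, 28 mm inside; 105 mm tall, neck bore 35 mm deep. Starts open. May be absent. Origin: centre of its underside, z up.
- flask_c: Conical amber sample flask, loose, about 200 g: base 64 mm in diameter, narrowing to a neck 35 mm outside, 28 mm inside; 105 mm tall, neck bore 35 mm deep. Starts open. May be absent. Origin: centre of its underside, z up.
- flask_a_rim (a point): Centre of flask a's mouth, level with its rim. A fully home stopper's head rests on the rim and its origin is 25 mm below this point. None if the flask is absent.
- flask_b_rim (a point): Centre of flask b's mouth, level with its rim. A fully home stopper's head rests on the rim and its origin is 25 mm below this point. None if the flask is absent.
- flask_c_rim (a point): Centre of flask c's mouth, level with its rim. A fully home stopper's head rests on the rim and its origin is 25 mm below this point. None if the flask is absent.
- rack: White stopper rack, fixed: block 62 x 168 x 45 mm with three 30 mm through holes in a row along its own y axis at y = -54, 0, +54 mm. Origin: centre of its underside. Position and yaw vary; it may change places with the waste bin.
- bin: Yellow waste bin, fixed: open box 120 x 120 mm outside, 70 mm tall, walls 4 mm. Origin: centre of its underside on the table. It may change places with the rack.
- handrub: Clear hand-rub bottle with white cap, 56 mm diameter, 140 mm tall, loose, to the right near the flasks; a bystander. Origin: centre of its underside.
Things that resemble listed ones, but are neither listed nor needed, are in the scene too. Leave any black look-alike of the roll_b alone.

How it is judged:
On the way:
1. every empty core lies in the waste bin, released (x of core_a in the frame of bin between -0.058 and 0.058 m and y of core_a in the frame of bin between -0.058 and 0.058 m and z of each of core_a, core_b, core_c in the frame of bin below 0.07 m and contact force between the fingers and core_a below 0.05 N and x of core_b in the frame of bin between -0.058 and 0.058 m and y of core_b in the frame of bin between -0.058 and 0.058 m and contact force between the fingers and core_b below 0.05 N and x of core_c in the frame of bin between -0.058 and 0.058 m and y of core_c in the frame of bin between -0.058 and 0.058 m and contact force between the fingers and core_c below 0.05 N), for 0.2 s.
At the end, for the whole second after the job is handed in: Each core in the bin, below its rim; each roll on its own spindle, upright, within 5 mm of the axis and 4 mm of the plate; each flask upright with a stopper within 5 mm and 0.1 rad of its axis and 3.5 mm of fully home; all released and still (all of step 1 and ((horizontal distance between roll_a and spindle_1 below 0.005 m and z of roll_a in the frame of spindle_1 below 0.004 m and angle between roll_a's own z axis and vertical below 0.1 rad) or (horizontal distance between roll_a and spindle_2 below 0.005 m and z of roll_a in the frame of spindle_2 below 0.004 m and angle between roll_a's own z axis and vertical below 0.1 rad) or (horizontal distance between roll_a and spindle_3 below 0.005 m and z of roll_a in the frame of spindle_3 below 0.004 m and angle between roll_a's own z axis and vertical below 0.1 rad)) and ((horizontal distance between roll_b and spindle_1 below 0.005 m and z of roll_b in the frame of spindle_1 below 0.004 m and angle between roll_b's own z axis and vertical below 0.1 rad) or (horizontal distance between roll_b and spindle_2 below 0.005 m and z of roll_b in the frame of spindle_2 below 0.004 m and angle between roll_b's own z axis and vertical below 0.1 rad) or (horizontal distance between roll_b and spindle_3 below 0.005 m and z of roll_b in the frame of spindle_3 below 0.004 m and angle between roll_b's own z axis and vertical below 0.1 rad)) and ((horizontal distance between roll_c and spindle_1 below 0.005 m and z of roll_c in the frame of spindle_1 below 0.004 m and angle between roll_c's own z axis and vertical below 0.1 rad) or (horizontal distance between roll_c and spindle_2 below 0.005 m and z of roll_c in the frame of spindle_2 below 0.004 m and angle between roll_c's own z axis and vertical below 0.1 rad) or (horizontal distance between roll_c and spindle_3 below 0.005 m and z of roll_c in the frame of spindle_3 below 0.004 m and angle between roll_c's own z axis and vertical below 0.1 rad)) and ((horizontal distance between stopper_a and flask_a_rim below 0.005 m and z of stopper_a in the frame of flask_a_rim below -0.0215 m and angle between the z axis of stopper_a and the z axis of flask_a_rim, either way round below 0.1 rad) or (horizontal distance between stopper_b and flask_a_rim below 0.005 m and z of stopper_b in the frame of flask_a_rim below -0.0215 m and angle between the z axis of stopper_b and the z axis of flask_a_rim, either way round below 0.1 rad) or (horizontal distance between stopper_c and flask_a_rim below 0.005 m and z of stopper_c in the frame of flask_a_rim below -0.0215 m and angle between the z axis of stopper_c and the z axis of flask_a_rim, either way round below 0.1 rad)) and ((horizontal distance between stopper_a and flask_b_rim below 0.005 m and z of stopper_a in the frame of flask_b_rim below -0.0215 m and angle between the z axis of stopper_a and the z axis of flask_b_rim, either way round below 0.1 rad) or (horizontal distance between stopper_b and flask_b_rim below 0.005 m and z of stopper_b in the frame of flask_b_rim below -0.0215 m and angle between the z axis of stopper_b and the z axis of flask_b_rim, either way round below 0.1 rad) or (horizontal distance between stopper_c and flask_b_rim below 0.005 m and z of stopper_c in the frame of flask_b_rim below -0.0215 m and angle between the z axis of stopper_c and the z axis of flask_b_rim, either way round below 0.1 rad)) and ((horizontal distance between stopper_a and flask_c_rim below 0.005 m and z of stopper_a in the frame of flask_c_rim below -0.0215 m and angle between the z axis of stopper_a and the z axis of flask_c_rim, either way round below 0.1 rad) or (horizontal distance between stopper_b and flask_c_rim below 0.005 m and z of stopper_b in the frame of flask_c_rim below -0.0215 m and angle between the z axis of stopper_b and the z axis of flask_c_rim, either way round below 0.1 rad) or (horizontal distance between stopper_c and flask_c_rim below 0.005 m and z of stopper_c in the frame of flask_c_rim below -0.0215 m and angle between the z axis of stopper_c and the z axis of flask_c_rim, either way round below 0.1 rad)) and angle between each of flask_a, flask_b, flask_c's own z axis and vertical below 0.1 rad and linear speed of each of core_a, core_b, core_c, roll_a, roll_b, roll_c, flask_a, flask_b, flask_c, stopper_a, stopper_b, stopper_c below 0.02 m/s); the robot touches nothing.
It fails at once if a flask is knocked over (angle between any of flask_a, flask_b, flask_c's own z axis and vertical above 0.7 rad).
It fails at once if the hand-rub bottle is knocked over (angle between handrub's own z axis and vertical above 0.7 rad).
Of core_a, core_b, core_c only 2 to 3 are there at a start; the rules pass over those that are not, and their reading is None.
Of roll_a, roll_b, roll_c only 2 to 3 are there at a start; the rules pass over those that are not, and their reading is None.
Of flask_a, flask_b, flask_c only 2 to 3 are there at a start; the rules pass over those that are not, and their reading is None.
At some moment in a run one of roll_a, roll_b, roll_c, flask_a, flask_b, flask_c may be knocked a few centimetres aside while the robot is not near it.
It also fails if it takes over 210 s, if anything falls off the work surface, if the arm or the gripper's body presses on something with over 40 N, if the wrist force passes 120 N, or if a joint passes its speed limit or range.

### The arm

A 6-joint arm with a two-finger parallel gripper is mounted at the origin on the work surface. World frame = base frame: x ahead of the robot, y to its left, z up, the work surface at z = 0. Lengths are in m, angles in rad, forces in N, time in s.
With the tool pointing down it reaches from about 0.3 to 0.875 m from the base axis. Payload 6.4 kg.
Tool frame: the origin (TCP) lies at the very end of the fingers, on their centre line; the grasp point (between the pads) lies 19 mm behind it; x points along the fingers, z is the direction in which the jaws open and shut, and the axes are right-handed (so a half turn about x gives the same grasp; the last joint's range is limited). The gripper opens to 85 mm and grips with 20 to 120 N. Pads are 22 mm wide; open, the fingers measure 114 mm over their backs; the gripper's body (76 mm by 85 mm) begins 54 mm behind the grasp point. The pads swing forward as they close: fully open they stand 13 mm farther back than shut.
Start: joints at [-1.308, 0.181, 1.607, -0, 1.354, -0.206], TCP at [0.26, -0.513, 0.231] pointing down, gripper open.
Joint ranges: [-2.99, 2.99], [-0.89, 2.07], [0.3, 2.58], [-1.14, 4.28], [0, 2.63], [-3.12, 3.12]. Speed limits (rad/s): [2.57, 2.57, 3.01, 3.14, 3.14, 3.14].

### API

Orientations are given as a unit quaternion [w, x, y, z].
In Python, from cell import arm gives the robot as it stands.
- The arm moves only by the shell command python3 -m inch 'ROWS'. ROWS is JSON, a list of rows, each a list of 5 numbers: the shift along the tool's x, y, z in m, then the turn about the tool's x in rad, then the closure, from -1 (fully open) to 1 (shut). In form: [[tx, ty, tz, twist, jaw], ...]. A call has 1 to 5 rows; each row shifts and turns the commanded pose from where the row before left it, along the tool's axes as they then stand; what a row does not reach is not made up. A row lasts 1/12 s, in which the tool goes at most 41.7 mm and 7.16 degrees, less where a joint would pass 70% of its speed; a pose out of reach is approached as far as the arm can. A call with a gripper value outside its range is refused whole. The fingers move at their own pace and stop on an object; the grip force is fixed at half the most. Time passes only in rows, so rows that do not move let the fingers close. It gives the time, the measured TCP pose, the force and the opening at its end, in the units of the state.
- arm.get_obs(): the state, without advancing time (a new reading comes with each control period).
- arm.snapshot(name): name is "side" or "top" or "wrist"; returns a dict with "frame" (480x640x3 uint8, red, green, blue), "fovy" (degrees; the focal length in pixels is half the picture's height over the tangent of half this angle, whatever the lens; pixels are square), "cx", "cy" (the principal point, pixels), "xyz" and "orientation" of the camera in the world. Camera axes: x right, y up, looking along -z (the intrinsics and any distortion apply to the point x, -y, -z); pixel columns grow to the right and rows downward; lengths in m; the calibration is good to about 2 mm. A picture is of the moment at which its call begins. There is no depth.
- arm.job_done(): hands the job in, once; it reports no verdict.
Trained networks look in the newest picture that a camera, given by its name, has taken for a name from the list of things; names that differ only in an ending like _2 or _b are one class to them, and where a whole thing is asked for, a point or a joint stands for the part that bears it (a point fixed in the world has none). Each returns a list of dicts, best first, with "score" (0 to 1); they miss things now and then, are a little off and sometimes report something else, mostly with a low value. They report only what shows in the picture. A call takes as long as a camera call. They do not tell look-alikes from the thing itself.
- arm.spot_in(thing, camera): "location" ([x, y, z] in m, in the coordinates of the camera as it stood for that picture, good to about 4 mm: the middle of the surface that is visible of it).
The state is a dict: "clock": time; "q": joint angles; "joint_vel": joint speeds; "joint_efforts": joint torques, N m; "eef_pos": TCP position; "orientation": TCP orientation; "contact_force": force on the tool from outside, world axes, zero at the start; "torque": the same for the moment, N m; "gripper_width": opening from 0.0 (shut) to 1.0 (fully open).
Only numpy, scipy, OpenCV 4.12 (cv2) and the standard library are available. Lean on these libraries where they do the work, as an engineer would, in place of code of your own. Each camera call takes 0.05 s, during which the arm holds its last target.

## Working session

There is one attempt and no reset: what is moved stays moved. The work goes in short steps, Python scripts to look and compute and a shell command to move; the robot and the scene stay as the last step left them, time stands still between calls to the robot, and variables do not carry over. Pictures are saved under pics/ and viewed, and the job is handed in when it is done.

I'll start with the state and pictures from the three cameras.

```bash
ls -la; mkdir -p pics; python3 - <<'E'
from cell import arm
import cv2
o=arm.get_obs(); print(o)
for n in ["top","side","wrist"]:
    s=arm.snapshot(n); print(n,{k:v for k,v in s.items() if k!='frame'})
    cv2.imwrite(f"pics/{n}0.png",s['frame'][:,:,::-1])
E
```

```text
total 12
drwxr-xr-x  3 agent agent 4096 Dec  7 14:25 .
drwxr-xr-x 23 root  root  4096 Dec  7 14:24 ..
drwxr-xr-x  2 agent agent 4096 Dec  7 14:25 pics
{'clock': 0.0, 'q': array([-1.30827842e+00,  1.81527433e-01,  1.60801633e+00,  5.22752862e-07,
        1.35381056e+00, -2.06302868e-01]), 'joint_vel': array([-3.03548303e-04, -1.27841686e-03, -9.50824391e-05,  7.08757646e-04,
       -2.57458747e-05,  4.18209106e-04]), 'joint_efforts': array([-5.87456980e-04, -4.44870436e+01, -3.51334476e+01, -4.14544538e-04,
        9.03164124e-03,  4.22672969e-06]), 'eef_pos': array([ 0.259671  , -0.51239977,  0.23038779]), 'orientation': array([ 0.60200775,  0.37061885,  0.60291274, -0.36976285]), 'contact_force': array([-0.15629361, -0.1561385 ,  0.15786582]), 'torque': array([-0.01240013,  0.00654491,  0.01514981]), 'gripper_width': 1.002311041378492}
top {'fovy': 55.82094930908146, 'cx': 312.70947453197306, 'cy': 236.93846538572575, 'xyz': array([ 0.40890509, -0.03908772,  1.0012027 ]), 'orientation': array([ 0.70603657,  0.05417039, -0.0708772 , -0.70253424])}
side {'fovy': 45.923999746301675, 'cx': 330.90928319198946, 'cy': 238.66734481043505, 'xyz': array([0.17599319, 0.66371506, 0.75815037]), 'orientation': array([-0.22620089, -0.11346191,  0.40707981,  0.87763636])}
wrist {'fovy': 59.27057960913126, 'cx': 310.81755036042205, 'cy': 236.7686306266415, 'xyz': array([ 0.32760556, -0.47811956,  0.37224562]), 'orientation': array([ 0.84240027, -0.12809684,  0.08004208, -0.51724873])}
```

View pics/top0.png

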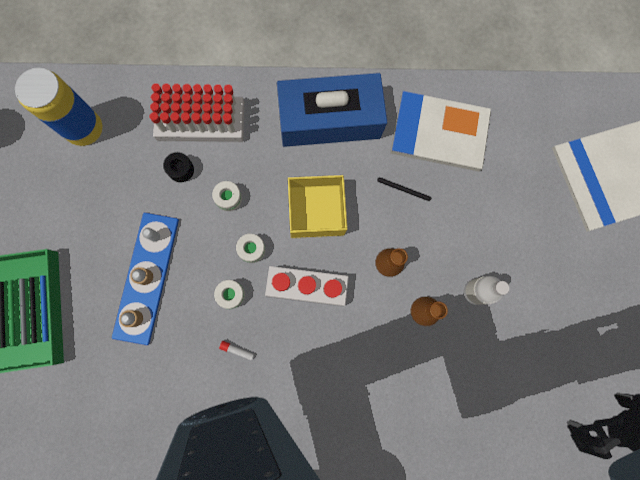

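View pics/side0.png

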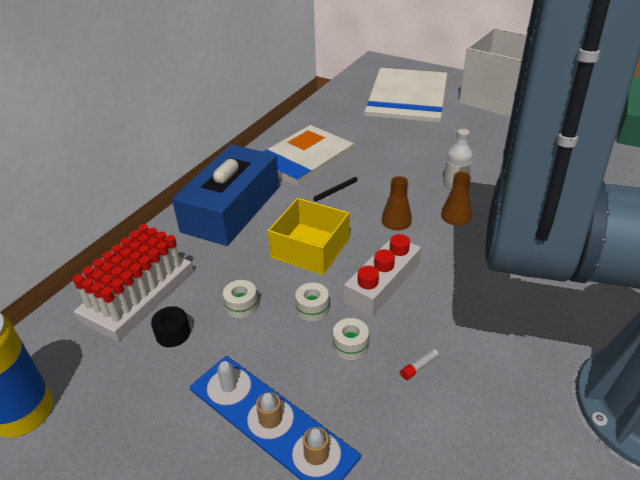

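View pics/wrist0.png

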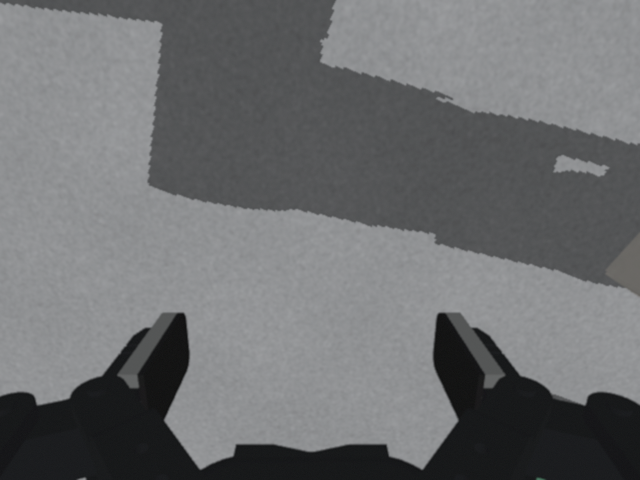

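```bash
cat > h.py <<'E'
import numpy as np, cv2
from scipy.spatial.transform import Rotation as R
from cell import arm
def rot(q): return R.from_quat(q,scalar_first=True)
def f(s): return 240/np.tan(np.radians(s['fovy']/2))
def snap(n,save=None):
    s=arm.snapshot(n)
    if save: cv2.imwrite(f"pics/{save}.png",s['frame'][:,:,::-1])
    return s
def px2w(s,u,v,z):
    d=rot(s['orientation']).apply([(u-s['cx'])/f(s),-(v-s['cy'])/f(s),-1]); o=s['xyz']
    return o+d*(z-o[2])/d[2]
def w2px(s,p):
    c=rot(s['orientation']).inv().apply(np.asarray(p)-s['xyz'])
    return s['cx']+f(s)*c[0]/-c[2], s['cy']-f(s)*c[1]/-c[2]
def cam2w(s,p): return rot(s['orientation']).apply(p)+s['xyz']
def go(target,yaw=None,pr=True):
    """shift in tool axes needed; yaw = wanted world heading of jaw axis (tool z), mod pi"""
    o=arm.get_obs(); r=rot(o['orientation'])
    z=r.apply([0,0,1]); y0=np.arctan2(z[1],z[0])
    tw=0
    if yaw is not None:
        d=(yaw-y0+np.pi/2)%np.pi-np.pi/2
        tw=-d   # tool x down: turning about it by a is -a in world yaw
    dl=r.inv().apply(np.asarray(target)-o['eef_pos'])
    # shift after twist applied first
    r2=r*R.from_rotvec([tw,0,0]); dl2=r2.inv().apply(np.asarray(target)-o['eef_pos'])
    if pr: print("tcp",o['eef_pos'].round(4),"jawyaw",round(np.degrees(y0),2),"xdir",r.apply([1,0,0]).round(3),"| shift",dl.round(4),"twist",round(tw,3),"shift-after-twist",dl2.round(4),"q6",o['q'][5].round(2),"t",round(o['clock'],2))
    return dl,tw
E
python3 - <<'E'
from h import *
T=snap("top"); S=None
for cam in ["top","side"]:
    s=snap(cam)
    for n in ["holder","core_a","roll_a","stopper_a","flask_a","flask_a_rim","rack","bin","handrub","spindle_1"]:
        try:
            for d in arm.spot_in(n,cam): print(cam,n,round(d['score'],2),cam2w(s,d['location']).round(3))
        except Exception as e: print(cam,n,e)
# manual pixels from the top view
for lab,u,v,z in [("sp tip a",151,233,.067),("core b",138,275,.06),("core c",128,319,.06),("hc1",144,212,.012),("hc2",180,220,.012),("hc3",148,344,.012),("hc4",113,338,.012)]:
    print(lab,px2w(T,u,v,z).round(4))
go([0.4,0,0.2],0)
print(arm.get_obs()['clock'])
E
```

```text
top holder 0.89 [0.497 0.296 0.01 ]
top core_a 0.48 [0.493 0.294 0.048]
top core_a 0.47 [0.407 0.309 0.045]
top roll_a 0.93 [0.456 0.116 0.039]
top roll_a 0.88 [0.556 0.072 0.038]
top roll_a 0.82 [0.674 0.126 0.036]
top roll_a 0.79 [0.741 0.236 0.04 ]
top roll_a 0.62 [ 0.426 -0.297  0.059]
top roll_a 0.59 [0.495 0.294 0.009]
top stopper_a 0.8 [ 0.468 -0.103  0.072]
top stopper_a 0.49 [ 0.476 -0.047  0.07 ]
top flask_a 0.67 [ 0.426 -0.296  0.058]
top flask_a 0.64 [ 0.52  -0.221  0.056]
top flask_a_rim 0.73 [ 0.529 -0.22   0.053]
top rack 0.82 [ 0.473 -0.044  0.045]
top bin 0.83 [ 0.656 -0.072  0.002]
top handrub 0.95 [ 0.464 -0.405  0.093]
top handrub 0.74 [ 0.423 -0.297  0.054]
top spindle_1 0.91 [0.497 0.295 0.013]
side holder 0.84 [0.485 0.308 0.014]
side core_a 0.83 [0.394 0.328 0.043]
side core_a 0.63 [0.489 0.314 0.044]
side roll_a 0.88 [0.734 0.247 0.037]
side roll_a 0.85 [0.554 0.083 0.037]
side roll_a 0.8 [0.67  0.136 0.039]
side roll_a 0.68 [0.455 0.129 0.035]
side roll_a 0.54 [ 0.528 -0.217  0.054]
side stopper_a 0.86 [ 0.477 -0.041  0.071]
side stopper_a 0.69 [0.481 0.014 0.069]
side stopper_a 0.55 [ 0.471 -0.095  0.072]
side flask_a 0.76 [ 0.422 -0.291  0.045]
side flask_a 0.7 [0.456 0.127 0.036]
side flask_a 0.68 [ 0.524 -0.217  0.051]
side flask_a_rim 0.75 [ 0.528 -0.216  0.051]
side rack 0.94 [ 0.457 -0.014  0.043]
side bin 0.78 [ 0.653 -0.073  0.039]
side bin 0.44 [ 0.457 -0.013  0.042]
side handrub 0.43 [0.483 0.308 0.015]
side spindle_1 0.61 [0.489 0.308 0.01 ]
side spindle_1 0.24 [0.456 0.128 0.04 ]
sp tip a [0.5821 0.2755 0.067 ]
core b [0.4952 0.2987 0.06  ]
core c [0.4059 0.3125 0.06  ]
hc1 [0.6396 0.3125 0.012 ]
hc2 [0.6221 0.2322 0.012 ]
hc3 [0.354  0.2848 0.012 ]
hc4 [0.3662 0.3589 0.012 ]
tcp [ 0.2598 -0.513   0.2313] jawyaw -63.14 xdir [-0. -0. -1.] | shift [ 0.0313  0.3568 -0.3943] twist -1.102 shift-after-twist [0.0313 0.513  0.1402] q6 -0.21 t 1.3
1.3
```

```bash
python3 - <<'E'
from h import *
go([0.407,0.313,0.2],np.radians(79.6))
E
python3 -m inch '[[0,0,0,0.12,-1],[0,0,0,0.12,-1],[0,0,0,0.12,-1],[0,0,0,0.12,-1],[0,0,0,0.12,-1]]'
python3 - <<'E'
from h import *
go([0.407,0.313,0.2],np.radians(79.6))
E
```

```text
tcp [ 0.2598 -0.513   0.2313] jawyaw -63.14 xdir [-0. -0. -1.] | shift [ 0.0313  0.5045 -0.6704] twist 0.65 shift-after-twist [ 0.0313 -0.0043 -0.839 ] q6 -0.21 t 1.3
clock: 1.72
eef_pos: [0.2598, -0.513, 0.2313]
orientation: [0.465, 0.533, 0.465, -0.533]
contact_force: [-0.1, 0.8, 0.5]
gripper_width: 0.999
tcp [ 0.2598 -0.513   0.2313] jawyaw -97.85 xdir [ 0. -0. -1.] | shift [ 0.0313  0.0329 -0.8383] twist 0.044 shift-after-twist [ 0.0313 -0.0043 -0.839 ] q6 0.4 t 1.72
```

```bash

python3 -m inch '[[0,0,0,0.044,-1],[0,0,-0.04,0,-1],[0,0,-0.04,0,-1],[0,0,-0.04,0,-1],[0,0,-0.04,0,-1]]' | grep eef
python3 -m inch '[[0,0,-0.04,0,-1],[0,0,-0.04,0,-1],[0,0,-0.04,0,-1],[0,0,-0.04,0,-1],[0,0,-0.04,0,-1]]'| grep eef
python3 -m inch '[[0,0,-0.04,0,-1],[0,0,-0.04,0,-1],[0,0,-0.04,0,-1],[0,0,-0.04,0,-1],[0,0,-0.04,0,-1]]'| grep eef
python3 -m inch '[[0,0,-0.04,0,-1],[0,0,-0.04,0,-1],[0,0,-0.04,0,-1],[0,0,-0.04,0,-1],[0,0,-0.04,0,-1]]'| grep eef
python3 - <<'E'
from h import *
go([0.407,0.313,0.2],np.radians(79.6))
s=snap("wrist","w1")
for n in ["core_a","spindle_1","holder"]:
    for d in arm.spot_in(n,"wrist"): print(n,round(d['score'],2),cam2w(s,d['location']).round(4))
E
```

```text
eef_pos: [0.2876, -0.3538, 0.231]
eef_pos: [0.3224, -0.1568, 0.2315]
eef_pos: [0.3574, 0.0404, 0.2318]
eef_pos: [0.3922, 0.2378, 0.2316]
tcp [0.3922 0.2378 0.2316] jawyaw -100.0 xdir [ 0.001  0.    -1.   ] | shift [ 0.0316  0.0015 -0.0767] twist 0.007 shift-after-twist [ 0.0316  0.001  -0.0767] q6 2.03 t 3.38
core_a 0.8 [0.4141 0.3095 0.0449]
core_a 0.66 [0.4582 0.1162 0.0431]
core_a 0.59 [0.4951 0.2934 0.0495]
spindle_1 0.66 [0.4684 0.3012 0.0104]
holder 0.58 [0.468  0.303  0.0036]
holder 0.33 [0.4106 0.3072 0.0459]
```

View pics/w1.png

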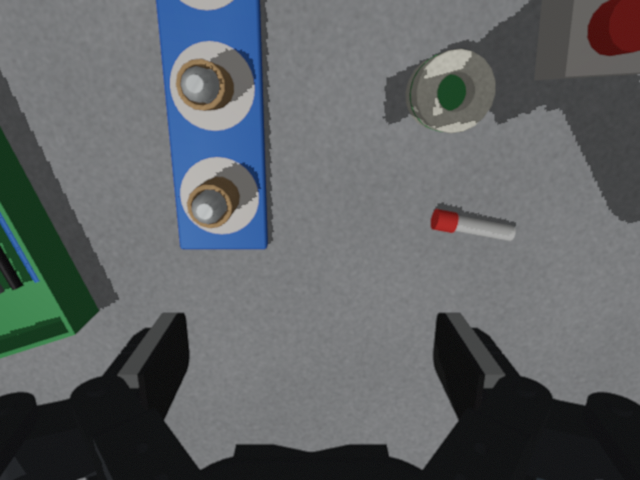

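The wrist view shows the holder with cores near (214,203) and (203,84), a roll near (452,91), and red-and-white look-alike tube. I'm converting those pixels to positions.

```bash
python3 - <<'E'
from h import *
s=snap("wrist")
for lab,u,v,z in [("tip c",205,209,.067),("core c top",213,204,.052),("disc c",220,196,.0125),("tip b",195,82,.067),("core b top",203,84,.052),("disc b",213,86,.0125),("plate corner",267,248,.012),("corner2",181,248,.012),("roll",455,91,.04)]:
    print(lab,px2w(s,u,v,z).round(4))
E
```

```text
tip c [0.4069 0.3136 0.067 ]
core c top [0.4068 0.3109 0.052 ]
disc c [0.4053 0.314  0.0125]
tip b [0.4945 0.2985 0.067 ]
core b top [0.4935 0.2969 0.052 ]
disc b [0.494  0.2984 0.0125]
plate corner [0.3514 0.2835 0.012 ]
corner2 [0.3646 0.3601 0.012 ]
roll [0.4577 0.1158 0.04  ]
```

```bash

python3 -m inch '[[0.02,0.001,-0.038,0,-1],[0.02,0.001,-0.0375,0,-1],[0.03,0,0,0,-1],[0.03,0,0,0,-1],[0,0,0,0,-1]]' | grep eef
python3 - <<'E'
from h import *
go([0.406,0.3132,0.024],np.radians(80))
E
```

```text
eef_pos: [0.4035, 0.3045, 0.1269]
tcp [0.4035 0.3045 0.1269] jawyaw -100.14 xdir [-0.009 -0.004 -1.   ] | shift [ 0.1028  0.0018 -0.0096] twist -0.002 shift-after-twist [ 0.1028  0.0018 -0.0096] q6 2.16 t 4.05
```

```bash

python3 -m inch '[[0,0,0,0,-1],[0,0,0,0,-1]]' | grep eef
python3 - <<'E'
from h import *
go([0.406,0.3132,0.024],np.radians(80))
E
```

```text
eef_pos: [0.4083, 0.3068, 0.134]
tcp [0.4083 0.3068 0.134 ] jawyaw -100.15 xdir [ 0.002  0.001 -1.   ] | shift [ 0.11   -0.0035 -0.0058] twist -0.003 shift-after-twist [ 0.11   -0.0035 -0.0058] q6 2.16 t 4.22
```

```bash

python3 -m inch '[[0.015,-0.0015,-0.0058,0,-1],[0.02,-0.001,0,0,-1],[0.02,0,0,0,-1],[0,0,0,0,-1],[0,0,0,0,-1]]' | grep eef
python3 - <<'E'
from h import *
go([0.406,0.3132,0.024],np.radians(80))
s=snap("wrist","w2")
E
```

```text
eef_pos: [0.4064, 0.3134, 0.0788]
tcp [0.4064 0.3134 0.0788] jawyaw -100.09 xdir [ 0.001  0.    -1.   ] | shift [ 0.0548 -0.0004  0.0003] twist -0.002 shift-after-twist [ 0.0548 -0.0004  0.0003] q6 2.17 t 4.63
```

View pics/w2.png

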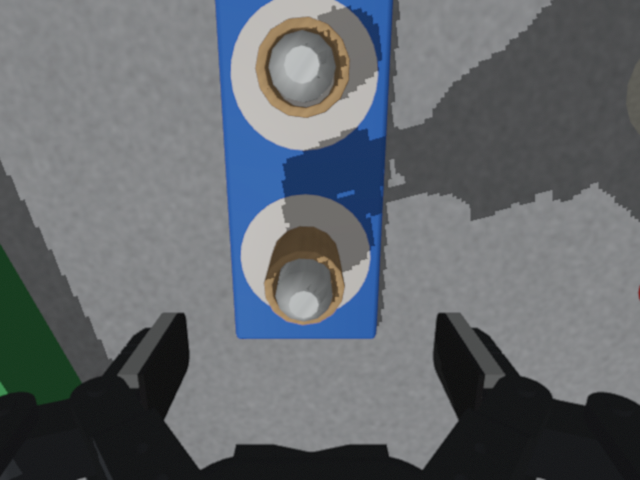

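```bash
python3 - <<'E'
from h import *
s=snap("wrist")
for lab,u,v,z in [("tip c",302,304,.067),("core c top",304.5,287,.052),("disc c",305,258,.0125),("tip b",301,63,.067),("core b top",302.5,66,.052),("disc b",305,72,.0125)]:
    print(lab,px2w(s,u,v,z).round(4))
E
```

```text
tip c [0.4071 0.3176 0.067 ]
core c top [0.4077 0.3167 0.052 ]
disc c [0.4067 0.3172 0.0125]
tip b [0.4959 0.3016 0.067 ]
core b top [0.4961 0.3013 0.052 ]
disc b [0.4968 0.3009 0.0125]
```

```bash

python3 -m inch '[[0.02,-0.001,-0.0033,0,-1],[0.02,0,0,0,-1],[0.013,0,0,0,-1],[0,0,0,0,-1],[0,0,0,0,-1]]' 
python3 -m inch '[[0,0,0,0,1],[0,0,0,0,1],[0,0,0,0,1],[0,0,0,0,1],[0,0,0,0,1]]' 
python3 - <<'E'
from h import *
go([0.407,0.317,0.024],np.radians(80))
s=snap("wrist","w3")
E
```

```text
clock: 5.15
eef_pos: [0.4059, 0.3174, 0.0254]
orientation: [0.454, 0.542, 0.454, -0.542]
contact_force: [0.6, 0.4, 0.3]
gripper_width: 1.002
clock: 5.57
eef_pos: [0.4059, 0.3175, 0.0255]
orientation: [0.454, 0.542, 0.454, -0.541]
contact_force: [-1.7, -0.6, 6.8]
gripper_width: 0.406
tcp [0.4059 0.3175 0.0255] jawyaw -100.04 xdir [ 0.001  0.001 -1.   ] | shift [0.0015 0.0012 0.0003] twist -0.001 shift-after-twist [0.0015 0.0012 0.0003] q6 2.18 t 5.57
```

View pics/w3.png

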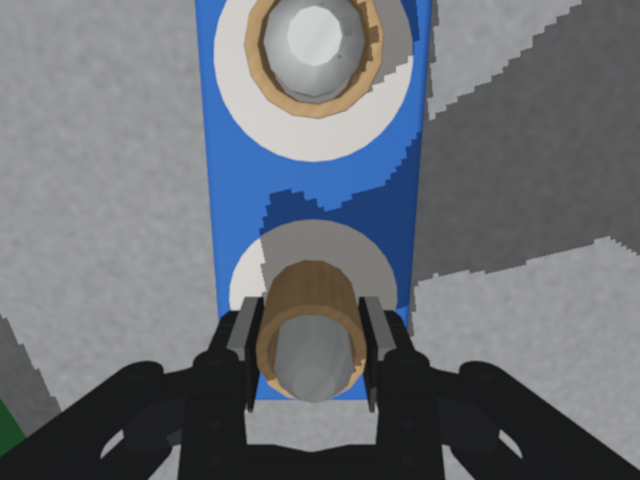

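```bash

python3 -m inch '[[-0.015,0,0,0,1],[-0.03,0,0,0,1],[-0.035,0,0,0,1],[-0.035,0,0,0,1],[0,0,0,0,1]]' 
python3 - <<'E'
from h import *
s=snap("top","t2")
for u,v in [(289,178),(345,176),(347,235),(289,237)]: print(px2w(s,u,v,.07).round(4))
c=np.mean([px2w(s,u,v,.07) for u,v in [(289,178),(345,176),(347,235),(289,237)]],axis=0); print(c)
go([c[0],c[1],0.15],np.radians(80))
E
```

```text
clock: 6.03
eef_pos: [0.4094, 0.3193, 0.1468]
orientation: [0.456, 0.546, 0.453, -0.538]
contact_force: [1.9, 0.2, 0.3]
gripper_width: 0.407
[ 0.7031 -0.0099  0.07  ]
[ 0.7088 -0.1298  0.07  ]
[ 0.5803 -0.1328  0.07  ]
[ 0.5752 -0.0115  0.07  ]
[ 0.64184923 -0.07099205  0.07      ]
tcp [0.4082 0.3186 0.1439] jawyaw -100.03 xdir [ 0.008  0.004 -1.   ] | shift [-0.0057  0.298   0.3429] twist -0.0 shift-after-twist [-0.0057  0.2978  0.343 ] q6 2.18 t 6.08
```

View pics/t2.png

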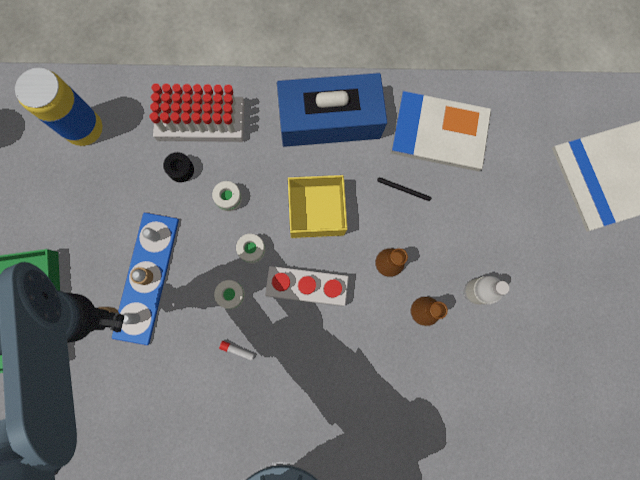

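```bash

python3 -m inch '[[0,0.0125,0.0145,0,1],[0,0.026,0.03,0,1],[0,0.026,0.03,0,1],[0,0.026,0.03,0,1],[0,0.026,0.03,0,1]]' | grep eef
python3 -m inch '[[0,0.026,0.03,0,1],[0,0.026,0.03,0,1],[0,0.026,0.03,0,1],[0,0.026,0.03,0,1],[0,0.026,0.03,0,1]]' | grep eef
python3 -m inch '[[0,0.026,0.03,0,1],[0,0.016,0.018,0,1],[0,0.01,0.01,0,1],[0,0,0,0,1],[0,0,0,0,1]]' 
python3 - <<'E'
from h import *
s=snap("top","t3")
go([0.658,-0.071,0.06],np.radians(80))
E
```

```text
eef_pos: [0.4962, 0.1629, 0.1383]
eef_pos: [0.5982, -0.0077, 0.138]
clock: 7.33
eef_pos: [0.6386, -0.0725, 0.1377]
orientation: [-0.453, -0.542, -0.455, 0.543]
contact_force: [0.1, 0.5, -0.3]
gripper_width: 0.405
tcp [ 0.6383 -0.0716  0.1379] jawyaw -100.05 xdir [-0.002  0.001 -1.   ] | shift [ 0.0779  0.0194 -0.004 ] twist -0.001 shift-after-twist [ 0.0779  0.0195 -0.0039] q6 1.45 t 7.38
```

View pics/t3.png

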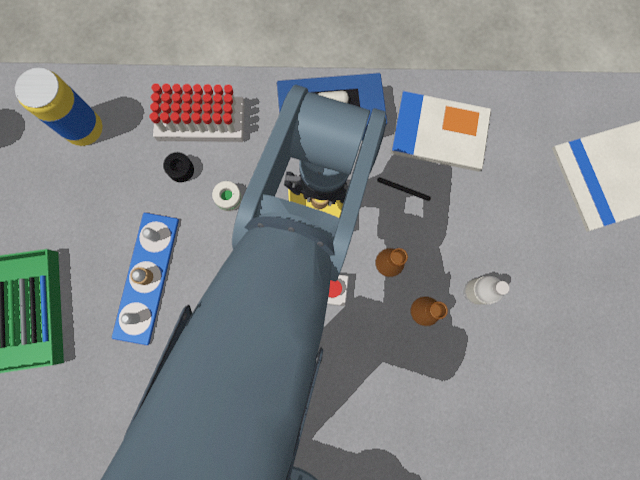

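```bash

python3 -m inch '[[0.02,0.015,-0.002,0,1],[0.03,0,0,0,1],[0.025,0,0,0,1],[0,0,0,0,1],[0,0,0,0,0.1]]' 
python3 -m inch '[[0,0,0,0,0],[0,0,0,0,-0.1],[0,0,0,0,-0.1],[-0.03,0,0,0,-0.1],[-0.04,0,0,0,-0.1]]' 
python3 -m inch '[[-0.02,0,0,0,-1],[0,0,0,0,-1]]' 
python3 - <<'E'
from h import *
s=snap("wrist","w4")
go([0.496,0.3012,0.14],np.radians(80))
E
```

```text
clock: 7.8
eef_pos: [0.6525, -0.071, 0.0626]
orientation: [-0.453, -0.541, -0.456, 0.542]
contact_force: [0.0, 0.6, -0.4]
gripper_width: 0.448
clock: 8.22
eef_pos: [0.6519, -0.0721, 0.1319]
orientation: [-0.452, -0.54, -0.456, 0.543]
contact_force: [0.4, -0.2, -0.4]
gripper_width: 0.551
clock: 8.38
eef_pos: [0.6588, -0.074, 0.1629]
orientation: [0.458, 0.544, 0.45, -0.539]
contact_force: [0.8, -0.5, 0.2]
gripper_width: 0.817
tcp [ 0.6574 -0.0736  0.1598] jawyaw -100.04 xdir [ 0.009 -0.003 -1.   ] | shift [ 0.0174 -0.2244 -0.341 ] twist -0.001 shift-after-twist [ 0.0174 -0.2242 -0.3411] q6 1.46 t 8.43
```

View pics/w4.png

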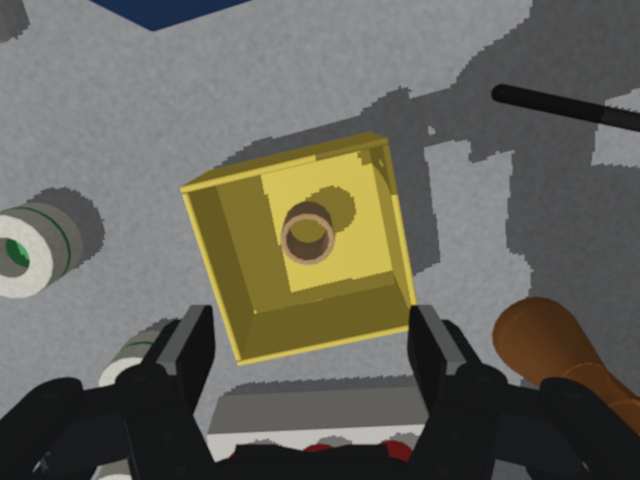

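The bin holds core c, standing near its middle at (310,235). Now going back for core b.

```bash

python3 -m inch '[[0,-0.0100,-0.0155,0,-1],[0,-0.0205,-0.031,0,-1],[0,-0.0205,-0.031,0,-1],[0,-0.0205,-0.031,0,-1],[0,-0.0205,-0.031,0,-1]]' | grep eef
python3 -m inch '[[0,-0.0205,-0.031,0,-1],[0,-0.0205,-0.031,0,-1],[0,-0.0205,-0.031,0,-1],[0,-0.0205,-0.031,0,-1],[0,-0.0205,-0.031,0,-1]]' | grep eef
python3 -m inch '[[0.01,-0.0205,-0.031,0,-1],[0.01,-0.01,-0.0155,0,-1],[0.03,0,0,0,-1],[0.02,0,0,0,-1],[0,0,0,0,-1]]' 
python3 - <<'E'
from h import *
s=snap("wrist","w5")
go([0.496,0.3012,0.025],np.radians(80))
E
```

```text
eef_pos: [0.5868, 0.0818, 0.1536]
eef_pos: [0.5128, 0.2524, 0.1538]
clock: 9.68
eef_pos: [0.4882, 0.3013, 0.0793]
orientation: [-0.454, -0.539, -0.456, 0.545]
contact_force: [-0.9, -0.5, -0.6]
gripper_width: 1.0
tcp [0.4897 0.3015 0.0815] jawyaw -100.01 xdir [-0.006 -0.002 -1.   ] | shift [ 0.0565  0.0065 -0.001 ] twist -0.0 shift-after-twist [ 0.0565  0.0065 -0.001 ] q6 2.09 t 9.73
```

View pics/w5.png

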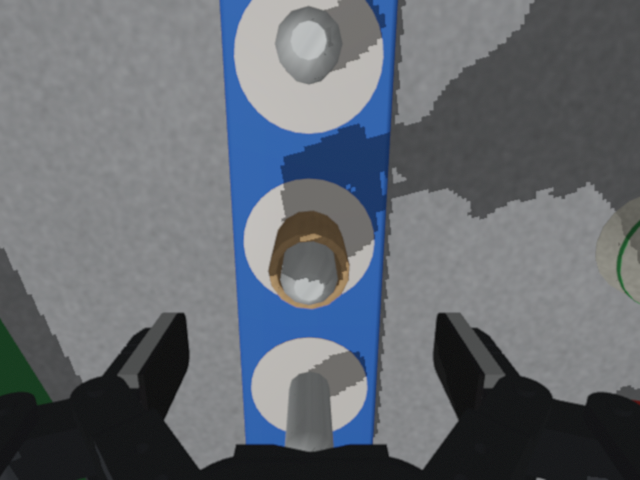

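```bash

python3 -m inch '[[0,0.005,-0.001,0,-1],[0,0,0,0,-1]]' 
python3 - <<'E'
from h import *
s=snap("wrist","w6")
go([0.496,0.3012,0.025],np.radians(80))
E
```

```text
clock: 9.9
eef_pos: [0.4997, 0.3024, 0.086]
orientation: [0.455, 0.543, 0.454, -0.541]
contact_force: [0.7, 0.5, 0.3]
gripper_width: 0.999
tcp [0.4996 0.3024 0.0862] jawyaw -100.09 xdir [ 0.003  0.001 -1.   ] | shift [ 0.0612 -0.0035  0.0019] twist -0.002 shift-after-twist [ 0.0612 -0.0035  0.0019] q6 2.09 t 9.95
```

View pics/w6.png

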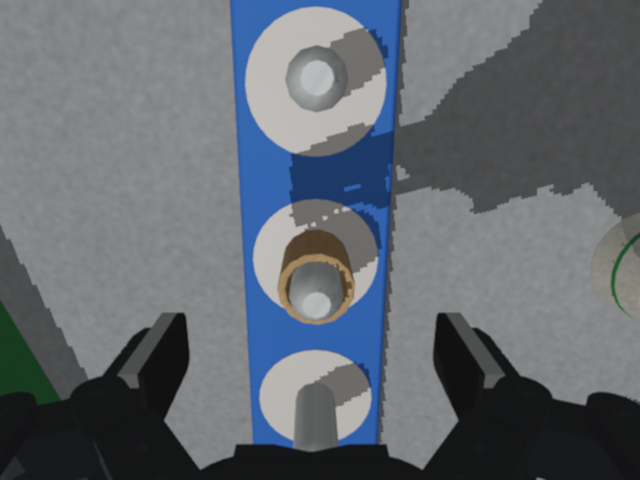

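```bash
python3 -m inch '[[0.02,-0.003,0.0018,0,-1],[0.02,0,0,0,-1],[0.02,0,0,0,-1],[0,0,0,0,1],[0,0,0,0,1]]' 
python3 -m inch '[[0,0,0,0,1],[0,0,0,0,1],[0,0,0,0,1],[0,0,0,0,1]]' 
python3 - <<'E'
from h import *
s=snap("wrist","w7")
go([0.496,0.3012,0.025],np.radians(80))
i=cv2.imread("pics/w6.png")
E
```

```text
clock: 10.37
eef_pos: [0.4943, 0.3007, 0.0245]
orientation: [-0.454, -0.542, -0.454, 0.542]
contact_force: [-0.1, -1.2, 1.0]
gripper_width: 0.751
clock: 10.7
eef_pos: [0.496, 0.3016, 0.0266]
orientation: [0.455, 0.543, 0.454, -0.541]
contact_force: [-0.9, -1.1, 6.5]
gripper_width: 0.398
tcp [0.496  0.3016 0.0266] jawyaw -100.03 xdir [ 0.004  0.001 -1.   ] | shift [0.0016 0.0001 0.0004] twist -0.001 shift-after-twist [0.0016 0.0001 0.0004] q6 2.09 t 10.75
```

View pics/w7.png

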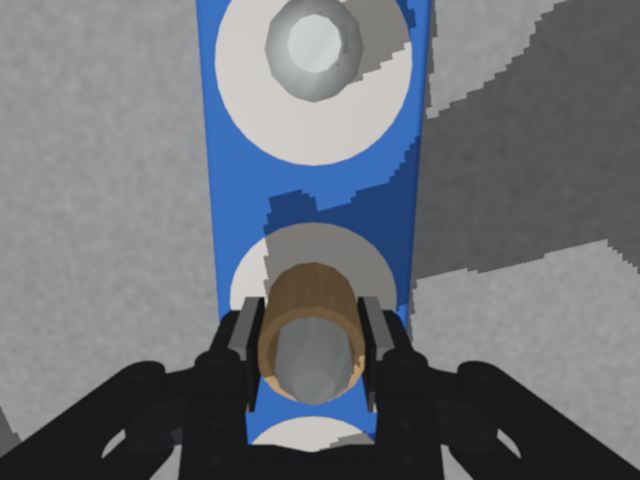

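```bash

python3 -m inch '[[-0.015,0,0,0,1],[-0.03,0,0,0,1],[-0.035,0,0,0,1],[-0.035,0,0,0,1],[0,0,0,0,1]]' | grep -v orie
python3 - <<'E'
from h import *
go([0.61,-0.03,0.14],np.radians(80))
E
```

```text
clock: 11.17
eef_pos: [0.4992, 0.303, 0.1483]
contact_force: [1.0, 0.7, 1.3]
gripper_width: 0.399
tcp [0.4992 0.303  0.1483] jawyaw -100.02 xdir [ 0.013  0.005 -1.   ] | shift [0.0081 0.167  0.3087] twist -0.0 shift-after-twist [0.0081 0.1669 0.3087] q6 2.09 t 11.17
```

```bash

python3 -m inch '[[0,0.009,0.016,0,1],[0,0.018,0.033,0,1],[0,0.018,0.033,0,1],[0,0.018,0.033,0,1],[0,0.018,0.033,0,1]]' | grep eef
python3 -m inch '[[0,0.018,0.033,0,1],[0,0.018,0.033,0,1],[0,0.018,0.033,0,1],[0,0.018,0.033,0,1],[0,0.009,0.018,0,1]]' | grep eef
python3 -m inch '[[0,0.004,0.009,0,1],[0,0,0,0,1],[0,0,0,0,1]]' | grep eef
python3 - <<'E'
from h import *
go([0.61,-0.03,0.14],np.radians(80))
s=snap("wrist","w8"); import pickle; pickle.dump(s,open("s8.pkl","wb"))
E
```

```text
eef_pos: [0.5489, 0.1399, 0.1403]
eef_pos: [0.6034, -0.0248, 0.1404]
eef_pos: [0.604, -0.0296, 0.1394]
tcp [ 0.604  -0.0296  0.1394] jawyaw -100.07 xdir [-0.     0.001 -1.   ] | shift [-0.0006  0.006  -0.0007] twist -0.001 shift-after-twist [-0.0006  0.006  -0.0007] q6 1.5 t 12.25
```

View pics/w8.png

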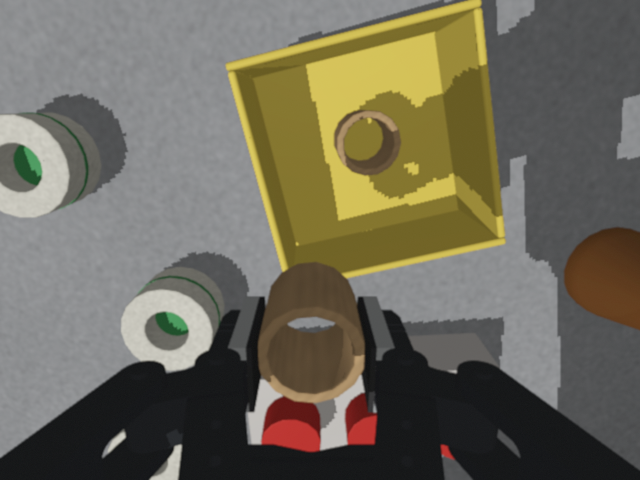

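```bash

python3 - <<'E'
from h import *
import pickle
s=pickle.load(open("s8.pkl","rb"))
P=[px2w(s,u,v,.07) for u,v in [(229,67),(478,4),(503,241),(285,282)]]
for p in P: print(p.round(3), [np.linalg.norm(p-q).round(3) for q in P])
print("bin",np.mean(P,axis=0),"core top",px2w(s,367,142,.044))
for n,u,v in [("rollA",24,160),("rollB",171,325)]: print(n,px2w(s,u,v,.04).round(4))
E
```

```text
[ 0.702 -0.008  0.07 ] [np.float64(0.0), np.float64(0.116), np.float64(0.163), np.float64(0.111)]
[ 0.708 -0.124  0.07 ] [np.float64(0.116), np.float64(0.0), np.float64(0.114), np.float64(0.161)]
[ 0.594 -0.13   0.07 ] [np.float64(0.163), np.float64(0.114), np.float64(0.0), np.float64(0.117)]
[ 0.591 -0.013  0.07 ] [np.float64(0.111), np.float64(0.161), np.float64(0.117), np.float64(0.0)]
bin [ 0.64860202 -0.06879995  0.07      ] core top [ 0.65405264 -0.06973364  0.044     ]
rollA [0.6777 0.1227 0.04  ]
rollB [0.5616 0.0692 0.04  ]
```

```bash

python3 -m inch '[[0.02,0.012,0.007,0,1],[0.02,0.004,0.003,0,1],[0.022,0,0,0,1],[0,0,0,0,1],[0,0,0,0,1]]' | grep eef
python3 - <<'E'
from h import *
go([0.622,-0.042,0.077],np.radians(80))
E
```

```text
eef_pos: [0.6166, -0.0407, 0.0761]
tcp [ 0.6166 -0.0407  0.0761] jawyaw -99.92 xdir [-0.004  0.001 -1.   ] | shift [-0.0009  0.0055  0.0003] twist 0.001 shift-after-twist [-0.0009  0.0055  0.0003] q6 1.49 t 12.72
```

```bash

python3 -m inch '[[0,0.003,0,0,1],[0,0,0,0,1],[0,0,0,0,0],[0,0,0,0,-0.2],[0,0,0,0,-0.2]]' | grep eef
python3 -m inch '[[0,0,0,0,-0.2],[-0.025,0,0,0,-0.2],[-0.035,0,0,0,-0.2],[0,0,0,0,-1],[0,0,0,0,-1]]' | grep eef
python3 - <<'E'
from h import *
go([0.5616,0.0692,0.14],np.radians(80))
s=snap("wrist","w9");snap("side","s9")
E
```

```text
eef_pos: [0.6216, -0.0434, 0.0782]
eef_pos: [0.6232, -0.0439, 0.1404]
tcp [ 0.6232 -0.0439  0.1404] jawyaw -100.05 xdir [ 0.006 -0.001 -1.   ] | shift [-1.000e-04 -8.030e-02 -1.007e-01] twist -0.001 shift-after-twist [-1.000e-04 -8.030e-02 -1.007e-01] q6 1.49 t 13.55
```

View pics/w9.png

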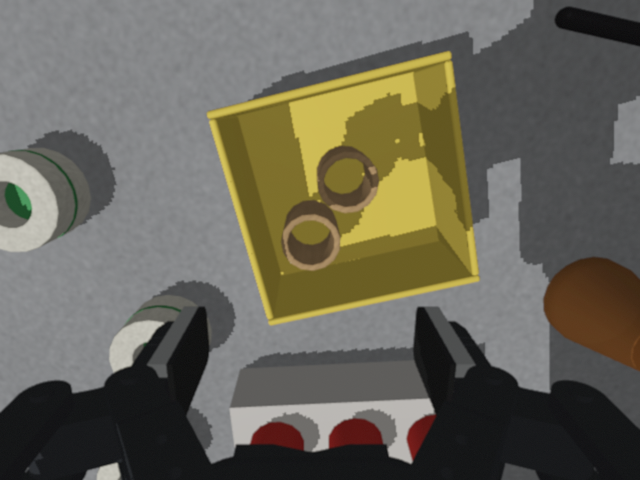

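View pics/s9.png

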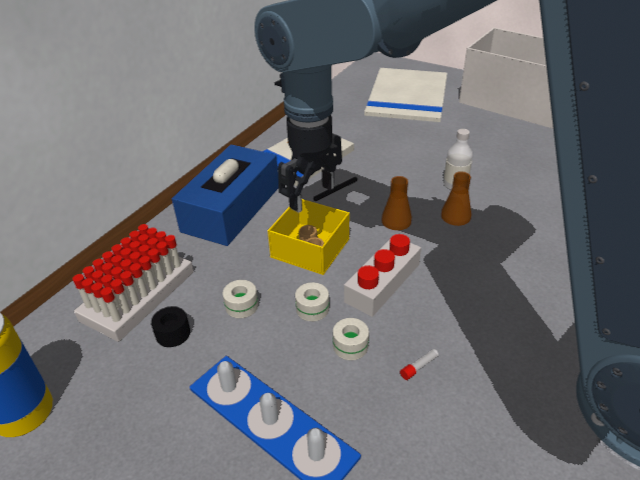

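Both cores lie in the bin, at (347,180) and (311,235) in the wrist view, and all three spindles are bare. Rolls next, starting with the middle one.

```bash

python3 -m inch '[[0,-0.015,-0.020,0,-1],[0,-0.025,-0.03,0,-1],[0,-0.025,-0.03,0,-1],[0.01,-0.015,-0.02,0,-1],[0.03,0,0,0,-1]]' | grep eef
python3 -m inch '[[0.02,0,0,0,-1],[0,0,0,0,-1],[0,0,0,0,-1]]' | grep eef
python3 - <<'E'
from h import *
go([0.5616,0.0692,0.012],np.radians(80))
s=snap("wrist","w10"); import pickle; pickle.dump(s,open("s10.pkl","wb"))
E
```

```text
eef_pos: [0.5595, 0.0731, 0.0993]
eef_pos: [0.5579, 0.0692, 0.0753]
tcp [0.5579 0.0692 0.0753] jawyaw -100.03 xdir [-0.005  0.    -1.   ] | shift [ 0.0633  0.0039 -0.0006] twist -0.001 shift-after-twist [ 0.0633  0.0039 -0.0006] q6 1.66 t 14.32
```

View pics/w10.png

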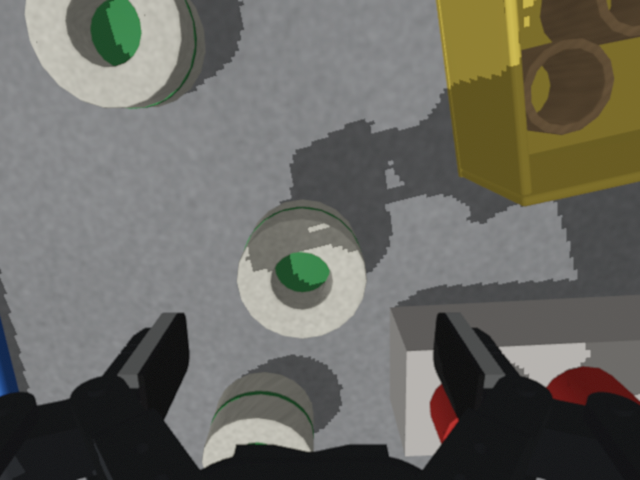

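```bash

python3 - <<'E'
from h import *
import pickle
s=pickle.load(open("s10.pkl","rb"))
print("roll",px2w(s,302,277,.04).round(4), "rack corner", px2w(s,406,350,.045).round(4), px2w(s,391,308,.045).round(4),"edge pt",px2w(s,600,345,.045).round(4))
print("rollC",px2w(s,260,455,.04).round(4))
o=arm.get_obs(); r=rot(o['orientation'])
for z in (-.057,-.0425,0,.0425,.057): print(z,(o['eef_pos']+r.apply([0,0,z])).round(3))
T=snap("top")
for lab,u,v in [("c1",271,267),("c2",349,275),("c3",345,304),("c4",266,295)]: print(lab,px2w(T,u,v,.045).round(3))
E
```

```text
roll [0.5599 0.073  0.04  ] rack corner [0.5172 0.0314 0.045 ] [0.54   0.0357 0.045 ] edge pt [ 0.5041 -0.0578  0.045 ]
rollC [0.4639 0.1131 0.04  ]
-0.057 [0.569 0.125 0.077]
-0.0425 [0.567 0.111 0.077]
0 [0.559 0.069 0.077]
0.0425 [0.552 0.027 0.077]
0.057 [0.55  0.013 0.077]
c1 [0.515 0.027 0.045]
c2 [ 0.499 -0.139  0.045]
c3 [ 0.438 -0.13   0.045]
c4 [0.456 0.036 0.045]
```

```bash

python3 -m inch '[[0.02,0.0015,-0.0035,0,-1],[0.02,0,0,0,-1],[0.015,0,0,0,-1],[0.004,0,0,0,-1],[0,0,0,0,-1]]' | grep -v ori
python3 -m inch '[[0,0,0,0,-1],[0,0,0,0,1],[0,0,0,0,1],[0,0,0,0,1],[0,0,0,0,1]]' | grep -v ori
python3 - <<'E'
from h import *
go([0.560,0.0725,0.014],np.radians(80))
s=snap("wrist","w11")
E
```

```text
clock: 14.83
eef_pos: [0.5619, 0.0719, 0.0182]
contact_force: [-0.7, 0.3, -0.1]
gripper_width: 1.001
clock: 15.25
eef_pos: [0.5633, 0.0721, 0.02]
contact_force: [-0.6, -0.4, 5.6]
gripper_width: 0.665
tcp [0.5633 0.0721 0.02  ] jawyaw -100.03 xdir [ 0.003 -0.    -1.   ] | shift [ 0.006  -0.0033  0.0002] twist -0.001 shift-after-twist [ 0.006  -0.0033  0.0002] q6 1.66 t 15.25
```

View pics/w11.png

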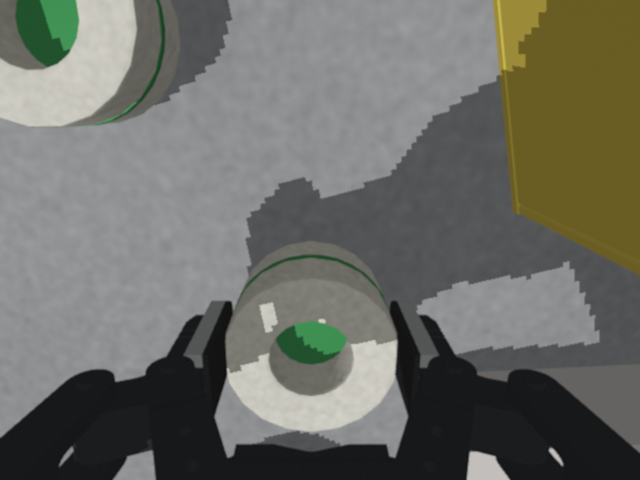

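```bash

python3 -m inch '[[0,0,0,0,-1],[0,0,0,0,-1],[0,0,0,0,-1],[0.008,-0.001,0,0,-1],[0.006,-0.001,0,0,-1]]' | grep -v ori
python3 -m inch '[[0,0,0,0,-1],[0,0,0,0,1],[0,0,0,0,1],[0,0,0,0,1],[0,0,0,0,1]]' | grep -v ori
python3 - <<'E'
from h import *
go([0.560,0.0725,0.008],np.radians(80))
s=snap("wrist","w12"); import pickle; pickle.dump(s,open("s12.pkl","wb"))
E
```

```text
clock: 15.72
eef_pos: [0.5598, 0.0726, 0.0037]
contact_force: [-0.6, 0.9, -0.1]
gripper_width: 0.999
clock: 16.13
eef_pos: [0.5603, 0.0726, 0.0046]
contact_force: [0.0, 0.5, 0.2]
gripper_width: 0.676
tcp [0.5603 0.0726 0.0046] jawyaw -100.04 xdir [ 0.001 -0.    -1.   ] | shift [-0.0034 -0.0003  0.0001] twist -0.001 shift-after-twist [-0.0034 -0.0003  0.0001] q6 1.66 t 16.13
```

View pics/w12.png

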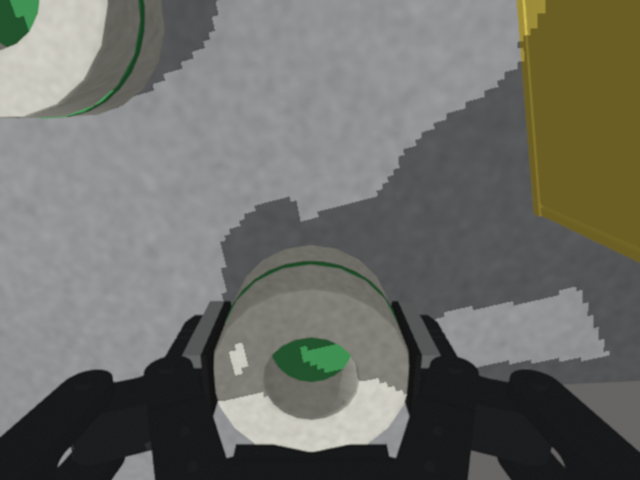

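```bash

python3 -m inch '[[0,0,0,0,1],[-0.015,0,0,0,1],[-0.03,0,0,0,1],[-0.035,0,0,0,1],[-0.03,0,0,0,1]]' | grep -v ori
python3 - <<'E'
from h import *
import pickle
s=pickle.load(open("s12.pkl","rb"))
p=px2w(s,311,378,.04); print(p); pt=np.array([0.5603,.0726,.0046])
r=rot(arm.get_obs()['orientation']); print("in tool",r.inv().apply(p-pt).round(4))
# check with known spindle geometry: spindles from s6-like estimates
go([0.407,0.317,0.13],np.radians(80.4))
E
```

```text
clock: 16.6
eef_pos: [0.5596, 0.0726, 0.1156]
contact_force: [1.1, -0.5, -0.2]
gripper_width: 0.674
[0.55934464 0.07272437 0.04      ]
in tool [-0.0354 -0.001   0.    ]
tcp [0.5596 0.0726 0.1156] jawyaw -100.04 xdir [-0.001  0.    -1.   ] | shift [-0.0143 -0.1929 -0.2141] twist -0.008 shift-after-twist [-0.0143 -0.1912 -0.2155] q6 1.66 t 16.6
```

```bash

python3 - <<'E'
from h import *
go([0.530,0.295,0.115],np.radians(80))
E
python3 -m inch '[[0,-0.006,-0.015,0,1],[0,-0.012,-0.036,0,1],[0,-0.012,-0.036,0,1],[0,-0.012,-0.036,0,1],[0,-0.012,-0.036,0,1]]' | grep eef
python3 -m inch '[[0,-0.012,-0.036,0,1],[0,-0.002,-0.018,0,1],[0,0,0,0,1],[0,0,0,0,1],[0,0,0,0,1]]' | grep eef
python3 - <<'E'
from h import *
go([0.585,0.2857,0.115],np.radians(80))
s=snap("wrist","w13"); import pickle; pickle.dump(s,open("s13.pkl","wb"))
E
```

```text
tcp [0.5596 0.0726 0.1156] jawyaw -100.04 xdir [-0.001  0.    -1.   ] | shift [ 0.0006 -0.0679 -0.2138] twist -0.001 shift-after-twist [ 0.0006 -0.0678 -0.2139] q6 1.66 t 16.6
eef_pos: [0.5339, 0.2399, 0.1144]
eef_pos: [0.5299, 0.2935, 0.114]
tcp [0.5299 0.2935 0.114 ] jawyaw -100.03 xdir [-0.001 -0.001 -1.   ] | shift [-0.0011  0.0556 -0.0019] twist -0.001 shift-after-twist [-0.0011  0.0556 -0.0019] q6 2.06 t 17.43
```

View pics/w13.png

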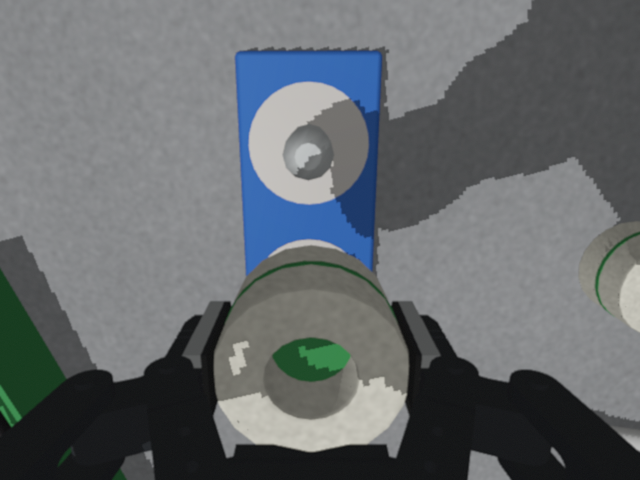

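```bash

python3 - <<'E'
from h import *
import pickle
s=pickle.load(open("s13.pkl","rb"))
for u,v,z in [(308,154,.067),(309,143,.0125)]:
    p=px2w(s,u,v,z); print(p.round(4)); go([p[0],p[1],.09],np.radians(80))
E
```

```text
[0.5845 0.2852 0.067 ]
tcp [0.5301 0.2931 0.114 ] jawyaw -100.09 xdir [-0.    -0.001 -1.   ] | shift [ 0.024   0.0549 -0.0018] twist -0.002 shift-after-twist [ 0.024   0.0549 -0.0017] q6 2.06 t 17.48
[0.5845 0.285  0.0125]
tcp [0.5301 0.2931 0.114 ] jawyaw -100.09 xdir [-0.    -0.001 -1.   ] | shift [ 0.024   0.055  -0.0015] twist -0.002 shift-after-twist [ 0.024   0.055  -0.0014] q6 2.06 t 17.48
```

```bash

python3 -m inch '[[0,0.018,-0.001,0,1],[0,0.028,-0.0008,0,1],[0.01,0.010,0,0,1],[0.01,0,0,0,1],[0,0,0,0,1]]' | grep eef
python3 -m inch '[[0,0,0,0,1]]' | grep eef
python3 - <<'E'
from h import *
go([0.5855,0.2851,0.06],np.radians(80))
E
```

```text
eef_pos: [0.5842, 0.2841, 0.0914]
eef_pos: [0.5839, 0.285, 0.0927]
tcp [0.5839 0.285  0.0927] jawyaw -100.11 xdir [-0.004 -0.001 -1.   ] | shift [ 0.0327  0.0017 -0.0004] twist -0.002 shift-after-twist [ 0.0327  0.0017 -0.0004] q6 2.02 t 17.98
```

```bash

python3 -m inch '[[0.01,0.001,0,0,1],[0.01,0,0,0,1],[0.01,0,0,0,1],[0,0,0,0,1],[0,0,0,0,1]]' | grep -v ori
python3 - <<'E'
from h import *
go([0.5855,0.2851,0.0166],np.radians(80))
E
```

```text
clock: 18.4
eef_pos: [0.5853, 0.286, 0.0629]
contact_force: [-0.2, 0.7, -0.7]
gripper_width: 0.677
tcp [0.5853 0.286  0.0629] jawyaw -100.02 xdir [-0.002 -0.001 -1.   ] | shift [0.0463 0.0004 0.0008] twist -0.0 shift-after-twist [0.0463 0.0004 0.0008] q6 2.02 t 18.4
```

No contact force and the bottom is already 9 mm past the tip. I'm lowering it further.

```bash

python3 -m inch '[[0.012,0,0.0005,0,1],[0.012,0,0,0,1],[0.012,0,0,0,1],[0,0,0,0,1],[0,0,0,0,1]]' | grep -v ori
python3 - <<'E'
from h import *
go([0.5855,0.2851,0.0166],np.radians(80))
E
```

```text
clock: 18.82
eef_pos: [0.5854, 0.2852, 0.0265]
contact_force: [0.6, -0.6, -0.9]
gripper_width: 0.678
tcp [0.5854 0.2852 0.0265] jawyaw -100.04 xdir [-0.003 -0.001 -1.   ] | shift [0.0099 0.0002 0.0001] twist -0.001 shift-after-twist [0.0099 0.0002 0.0001] q6 2.02 t 18.82
```

```bash

python3 -m inch '[[0.004,0,0,0,1],[0.004,0,0,0,1],[0.002,0,0,0,1],[0,0,0,0,1]]' | grep -v ori
python3 -m inch '[[0,0,0,0,0],[0,0,0,0,-1],[0,0,0,0,-1],[0,0,0,0,-1]]' | grep -v ori
python3 -m inch '[[-0.02,0,0,0,-1],[-0.03,0,0,0,-1],[-0.03,0,0,0,-1],[0,0,0,0,-1]]' | grep -v ori
python3 - <<'E'
from h import *
s=snap("wrist","w14");T=snap("top","t14");snap("side","s14")
for d in arm.spot_in("roll_a","top"): print(d['score'],cam2w(T,d['location']).round(3))
go([0.6777,0.1227,0.12],np.radians(80))
E
```

```text
clock: 19.15
eef_pos: [0.5863, 0.2855, 0.0179]
contact_force: [-0.3, 0.2, -1.0]
gripper_width: 0.675
clock: 19.48
eef_pos: [0.5868, 0.2856, 0.0187]
contact_force: [0.9, 0.4, -0.5]
gripper_width: 1.0
clock: 19.82
eef_pos: [0.5908, 0.2869, 0.1057]
contact_force: [1.2, -0.0, 1.4]
gripper_width: 1.0
0.97 [0.472 0.1   0.043]
0.9 [0.571 0.277 0.05 ]
0.84 [0.673 0.128 0.036]
0.7 [0.737 0.237 0.038]
0.34 [ 0.468 -0.098  0.07 ]
tcp [0.5858 0.2854 0.0976] jawyaw -100.04 xdir [-0.001 -0.    -1.   ] | shift [-0.0224  0.1188  0.1442] twist -0.001 shift-after-twist [-0.0224  0.1187  0.1443] q6 2.02 t 20.02
```

View pics/w14.png

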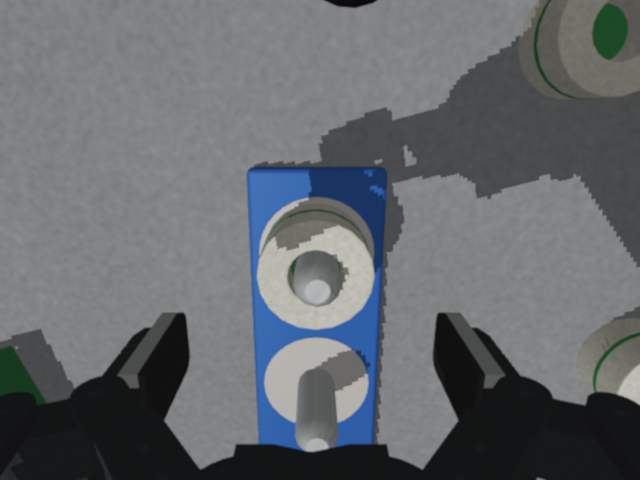

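View pics/s14.png

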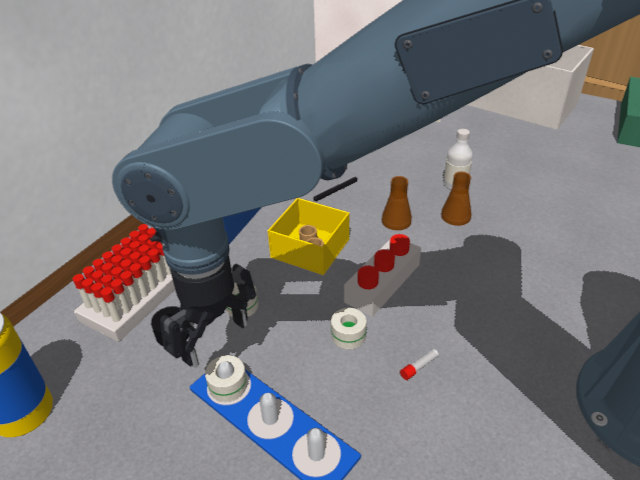

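Roll one sits on spindle A, at (315,275) in the wrist view. The top-camera reading puts the near roll about 2 cm from where it was, at (0.472, 0.100), so I'll remeasure it before grasping. Next is the far roll.

```bash

python3 -m inch '[[-0.01,0.012,0.014,0,-1],[0,0.024,0.029,0,-1],[0,0.024,0.029,0,-1],[0,0.024,0.029,0,-1],[0,0.02,0.025,0,-1]]' | grep eef
python3 -m inch '[[0.015,0.01,0.012,0,-1],[0.015,0,0,0,-1],[0,0,0,0,-1],[0,0,0,0,-1]]' | grep eef
python3 - <<'E'
from h import *
go([0.675,0.1255,0.012],np.radians(80))
s=snap("wrist","w15"); import pickle; pickle.dump(s,open("s15.pkl","wb"))
E
```

```text
eef_pos: [0.6667, 0.1412, 0.1064]
eef_pos: [0.672, 0.1304, 0.0751]
tcp [0.672  0.1304 0.0751] jawyaw -100.03 xdir [-0.006  0.    -1.   ] | shift [0.0631 0.0042 0.0043] twist -0.0 shift-after-twist [0.0631 0.0042 0.0043] q6 1.76 t 20.77
```

View pics/w15.png

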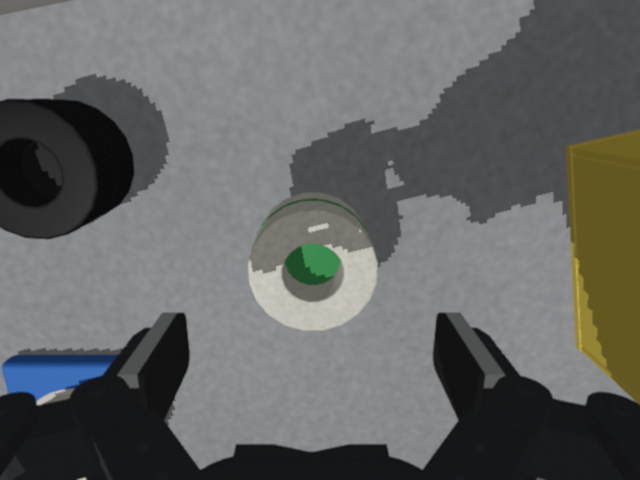

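```bash

python3 - <<'E'
from h import *
import pickle
s=pickle.load(open("s15.pkl","rb"))
p=px2w(s,313,271,.04); print(p); go([p[0],p[1],.006])
E
```

```text
[0.67599174 0.12879781 0.04      ]
tcp [0.6729 0.1309 0.0767] jawyaw -99.97 xdir [-0.004  0.    -1.   ] | shift [0.0706 0.0036 0.0016] twist 0 shift-after-twist [0.0706 0.0036 0.0016] q6 1.76 t 20.82
```

```bash

python3 -m inch '[[0.02,0.001,0.001,0,-1],[0.02,0,0,0,-1],[0.02,0,0,0,-1],[0.008,0,0,0,-1],[0,0,0,0,-1]]' | grep -v ori
python3 -m inch '[[0,0,0,0,-1],[0,0,0,0,-1]]' | grep -v ori
python3 - <<'E'
from h import *
go([.676,.1288,.006])
E
```

```text
clock: 21.23
eef_pos: [0.6732, 0.1299, 0.0082]
contact_force: [-1.0, -0.4, 0.3]
gripper_width: 1.0
clock: 21.4
eef_pos: [0.6765, 0.1293, 0.0121]
contact_force: [-0.2, 0.4, 1.1]
gripper_width: 0.999
tcp [0.6765 0.1293 0.0121] jawyaw -99.99 xdir [ 0.003  0.    -1.   ] | shift [ 0.0061 -0.0005  0.0005] twist 0 shift-after-twist [ 0.0061 -0.0005  0.0005] q6 1.76 t 21.4
```

```bash

python3 -m inch '[[0.005,-0.0005,0,0,-1],[0,0,0,0,1],[0,0,0,0,1],[0,0,0,0,1],[0,0,0,0,1]]' | grep -v ori
python3 -m inch '[[0,0,0,0,1],[0,0,0,0,1]]' | grep -v ori
python3 - <<'E'
from h import *
go([.676,.1288,.006])
s=snap("wrist","w16"); import pickle; pickle.dump(s,open("s16.pkl","wb"))
E
```

```text
clock: 21.82
eef_pos: [0.6757, 0.1287, 0.0063]
contact_force: [-0.1, 1.3, 3.0]
gripper_width: 0.686
clock: 21.98
eef_pos: [0.6757, 0.1287, 0.0063]
contact_force: [-0.9, -0.3, 5.8]
gripper_width: 0.688
tcp [0.6757 0.1287 0.0063] jawyaw -100.04 xdir [ 0.002  0.    -1.   ] | shift [ 0.0003  0.0002 -0.0002] twist 0 shift-after-twist [ 0.0003  0.0002 -0.0002] q6 1.76 t 21.98
```

View pics/w16.png

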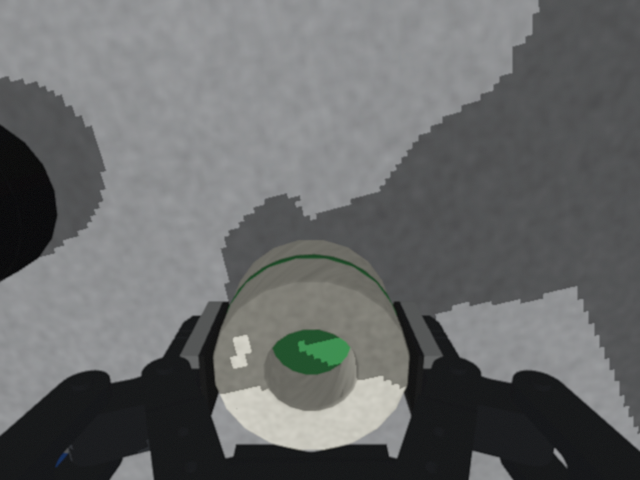

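```bash

python3 -m inch '[[-0.015,0,0,0,1],[-0.03,0,0,0,1],[-0.035,0,0,0,1],[-0.03,0,0,0,1],[0,0,0,0,1]]' | grep -v ori
python3 - <<'E'
from h import *
import pickle
s=pickle.load(open("s16.pkl","rb"))
p=px2w(s,311,371,.04); print(p); pt=np.array([0.6757,.1287,.0063])
r=rot(arm.get_obs()['orientation']); print("in tool",r.inv().apply(p-pt).round(4))
go([0.496,0.3012,0.115],np.radians(80))
E
```

```text
clock: 22.45
eef_pos: [0.6794, 0.1289, 0.1241]
contact_force: [1.2, 0.8, 0.8]
gripper_width: 0.688
[0.67594688 0.12860878 0.04      ]
in tool [-0.0337  0.0007 -0.    ]
tcp [0.6794 0.1289 0.1241] jawyaw -100.03 xdir [ 0.012  0.    -1.   ] | shift [ 0.0069 -0.2107 -0.1377] twist -0.001 shift-after-twist [ 0.0069 -0.2106 -0.1378] q6 1.76 t 22.45
```

```bash

python3 -m inch '[[0,-0.015,-0.01,0,1],[0,-0.03,-0.02,0,1],[0,-0.03,-0.02,0,1],[0,-0.03,-0.02,0,1],[0,-0.03,-0.02,0,1]]' | grep eef
python3 -m inch '[[0,-0.03,-0.02,0,1],[0,-0.025,-0.015,0,1],[0,-0.012,-0.008,0,1],[0,0,0,0,1],[0,0,0,0,1]]' | grep eef
python3 - <<'E'
from h import *
go([0.4957,0.3012,0.085],np.radians(80))
s=snap("wrist","w17")
E
```

```text
eef_pos: [0.556, 0.2414, 0.1152]
eef_pos: [0.4992, 0.2951, 0.1155]
tcp [0.4992 0.2951 0.1155] jawyaw -99.95 xdir [ 0. -0. -1.] | shift [ 0.0305 -0.0045 -0.0054] twist 0.001 shift-after-twist [ 0.0305 -0.0045 -0.0054] q6 2.07 t 23.28
```

View pics/w17.png

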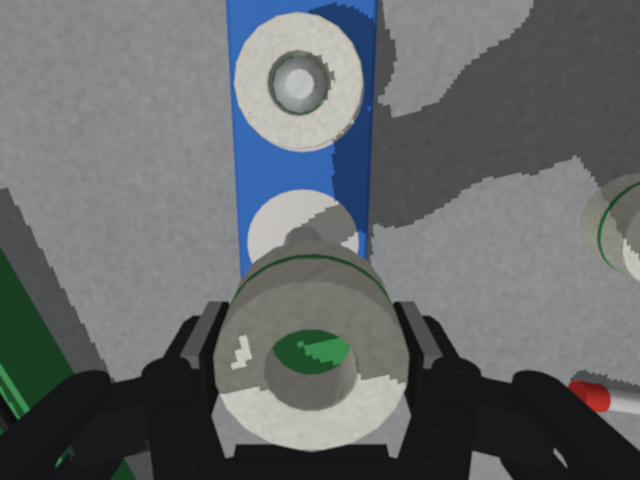

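```bash

python3 -m inch '[[0.01,-0.0045,-0.0054,0,1],[0.01,0,0,0,1],[0.01,0,0,0,1],[0,0,0,0,1],[0,0,0,0,1]]' | grep eef
python3 - <<'E'
from h import *
go([0.4957,0.3012,0.06],np.radians(80))
E
```

```text
eef_pos: [0.495, 0.3001, 0.0836]
tcp [0.495  0.3001 0.0836] jawyaw -100.08 xdir [-0.003 -0.001 -1.   ] | shift [ 0.0236  0.0006 -0.0012] twist -0.001 shift-after-twist [ 0.0236  0.0006 -0.0012] q6 2.09 t 23.75
```

```bash

python3 -m inch '[[0.008,0.0005,-0.001,0,1],[0.008,0,0,0,1],[0.008,0,0,0,1],[0,0,0,0,1],[0,0,0,0,1]]' | grep -v ori
python3 - <<'E'
from h import *
go([0.4957,0.3012,0.0183],np.radians(80))
E
```

```text
clock: 24.17
eef_pos: [0.4957, 0.3017, 0.0604]
contact_force: [0.3, 1.1, -0.7]
gripper_width: 0.684
tcp [0.4957 0.3017 0.0604] jawyaw -100.03 xdir [-0.002 -0.001 -1.   ] | shift [0.0421 0.0001 0.0004] twist -0.001 shift-after-twist [0.0421 0.0001 0.0004] q6 2.09 t 24.17
```

```bash

python3 -m inch '[[0.011,0,0,0,1],[0.011,0,0,0,1],[0.011,0,0,0,1],[0,0,0,0,1],[0,0,0,0,1]]' | grep -v ori
python3 -m inch '[[0.004,0,0,0,1],[0.004,0,0,0,1],[0.001,0,0,0,1],[0,0,0,0,1],[0,0,0,0,1]]' | grep -v ori
python3 -m inch '[[0,0,0,0,0],[0,0,0,0,-1],[0,0,0,0,-1],[0,0,0,0,-1]]' | grep -v ori
python3 -m inch '[[-0.02,0,0,0,-1],[-0.03,0,0,0,-1],[-0.03,0,0,0,-1],[-0.01,0,0,0,-1],[0,0,0,0,-1]]' | grep -v ori
python3 - <<'E'
from h import *
s=snap("wrist","w18");T=snap("top","t18");snap("side","s18")
for d in arm.spot_in("roll_a","top"): print(d['score'],cam2w(T,d['location']).round(3))
go([0.472,0.1,0.115],np.radians(80))
E
```

```text
clock: 24.58
eef_pos: [0.4956, 0.3016, 0.0271]
contact_force: [0.4, 0.0, -1.5]
gripper_width: 0.689
clock: 25.0
eef_pos: [0.4966, 0.302, 0.0194]
contact_force: [-0.1, 0.4, -0.1]
gripper_width: 0.687
clock: 25.33
eef_pos: [0.4967, 0.302, 0.0196]
contact_force: [0.1, -0.0, 0.5]
gripper_width: 1.001
clock: 25.75
eef_pos: [0.4989, 0.3028, 0.113]
contact_force: [0.2, 0.1, -0.3]
gripper_width: 0.998
0.87 [0.579 0.278 0.05 ]
0.86 [0.736 0.235 0.038]
0.84 [0.471 0.099 0.042]
0.69 [0.48  0.289 0.048]
tcp [0.4951 0.3014 0.1073] jawyaw -100.04 xdir [-0.003 -0.001 -1.   ] | shift [-0.0074  0.0123  0.2023] twist -0.001 shift-after-twist [-0.0074  0.0122  0.2023] q6 2.09 t 25.95
```

View pics/w18.png

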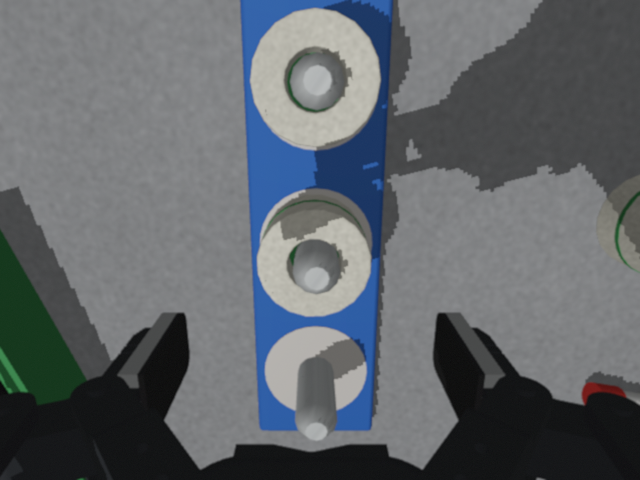

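View pics/t18.png

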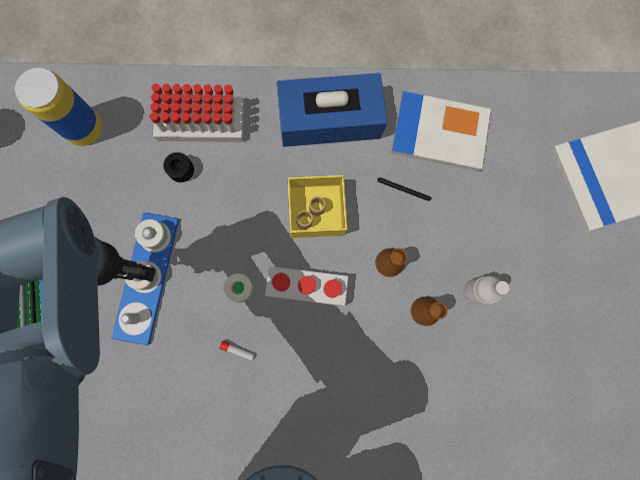

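```bash

python3 -m inch '[[-0.005,0.001,0.02,0,-1],[0,0.002,0.036,0,-1],[0,0.002,0.036,0,-1],[0,0.002,0.036,0,-1],[0,0.002,0.036,0,-1]]' | grep eef
python3 -m inch '[[0,0,0.03,0,-1],[0,0,0,0.12,-1],[0,0,0,0.12,-1],[0,0,0,0.12,-1],[0,0,0,0.12,-1]]' | grep eef
python3 -m inch '[[0,0,0,0.12,-1],[0.015,0,0,0.12,-1],[0.015,0,0,0.06,-1],[0,0,0,0,-1]]' | grep eef
python3 - <<'E'
from h import *
go([0.472,0.1,0.115],np.radians(35))
s=snap("wrist","w19");import pickle; pickle.dump(s,open("s19.pkl","wb"))
E
```

```text
eef_pos: [0.4748, 0.1375, 0.1124]
eef_pos: [0.4702, 0.1089, 0.1125]
eef_pos: [0.4681, 0.1092, 0.0803]
tcp [0.4681 0.1092 0.0803] jawyaw -144.86 xdir [-0.008  0.    -1.   ] | shift [-0.0348  0.0097  0.0023] twist 0.002 shift-after-twist [-0.0348  0.0097  0.0023] q6 2.51 t 27.12
```

View pics/w19.png

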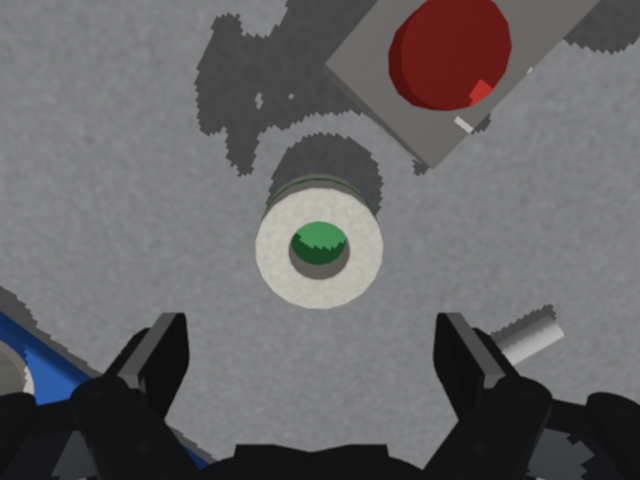

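```bash

python3 - <<'E'
from h import *
import pickle
s=pickle.load(open("s19.pkl","rb"))
p=px2w(s,320,249,.04); print(p); go([p[0],p[1],.006])
print("tube end",px2w(s,562,325,.005),px2w(s,500,358,.005))
o=arm.get_obs(); r=rot(o['orientation']); print("R finger",np.array(p)+r.apply([0,0,.057]))
E
```

```text
[0.47175108 0.09591661 0.04      ]
tcp [0.4689 0.1093 0.0816] jawyaw -144.65 xdir [-0.006  0.    -1.   ] | shift [0.0756 0.0128 0.005 ] twist 0 shift-after-twist [0.0756 0.0128 0.005 ] q6 2.51 t 27.17
tube end [0.32172623 0.06279777 0.005     ] [0.33608757 0.09980658 0.005     ]
R finger [0.42525807 0.06294218 0.04029319]
```

```bash

python3 -m inch '[[0.01,0.01,0.0045,0,-1],[0.02,0,0,0,-1],[0.02,0,0,0,-1],[0.015,0,0,0,-1],[0,0,0,0,-1]]' | grep -v ori
python3 -m inch '[[0,0,0,0,-1]]' | grep -v ori
python3 - <<'E'
from h import *
go([.4718,.0959,.006])
E
```

```text
clock: 27.58
eef_pos: [0.4713, 0.0978, 0.0165]
contact_force: [-0.9, 0.1, 0.2]
gripper_width: 1.002
clock: 27.67
eef_pos: [0.4731, 0.098, 0.0187]
contact_force: [0.2, 0.1, 0.6]
gripper_width: 1.001
tcp [0.4731 0.098  0.0187] jawyaw -144.68 xdir [-0.002 -0.    -1.   ] | shift [0.0127 0.001  0.0022] twist 0 shift-after-twist [0.0127 0.001  0.0022] q6 2.48 t 27.67
```

```bash

python3 -m inch '[[0.012,0,0.0015,0,-1],[0,0,0,0,-1],[0,0,0,0,1],[0,0,0,0,1],[0,0,0,0,1]]' | grep -v ori
python3 -m inch '[[0,0,0,0,1],[0,0,0,0,1],[0,0,0,0,1]]' | grep -v ori
python3 - <<'E'
from h import *
go([.4718,.0959,.006])
s=snap("wrist","w20"); import pickle; pickle.dump(s,open("s20.pkl","wb"))
E
```

```text
clock: 28.08
eef_pos: [0.4732, 0.0976, 0.009]
contact_force: [-3.1, -1.5, 7.1]
gripper_width: 0.691
clock: 28.33
eef_pos: [0.4732, 0.0976, 0.009]
contact_force: [-2.4, 0.2, 8.5]
gripper_width: 0.688
tcp [0.4732 0.0976 0.009 ] jawyaw -144.7 xdir [ 0.002 -0.    -1.   ] | shift [0.003  0.0005 0.0021] twist 0 shift-after-twist [0.003  0.0005 0.0021] q6 2.48 t 28.33
```

View pics/w20.png

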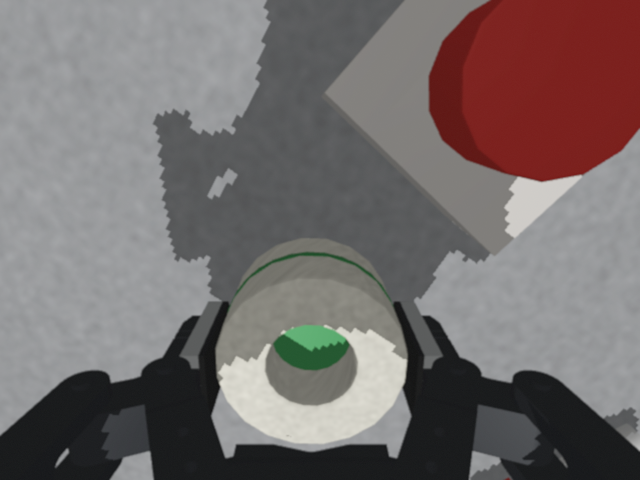

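```bash

python3 -m inch '[[-0.015,0,0,0,1],[-0.03,0,0,-0.06,1],[-0.035,0,0,-0.12,1],[-0.03,0,0,-0.12,1],[0,0,0,-0.12,1]]' | grep -v ori
python3 -m inch '[[0,0,0,-0.12,1],[0,0,0,-0.12,1],[0,0,0,-0.12,1],[0,0,0,0,1]]' | grep -v ori
python3 - <<'E'
from h import *
import pickle
s=pickle.load(open("s20.pkl","rb"))
p=px2w(s,311,366,.04); print(p); pt=np.array([0.4732,.0976,.009])
a=np.radians(-144.7); jz=np.array([np.cos(a),np.sin(a),0]); jy=np.cross(jz,[0,0,-1])
print("tool y,z",(p-pt)@jy,(p-pt)@jz)
go([0.407,0.317,0.115],np.radians(80))
E
```

```text
clock: 28.8
eef_pos: [0.4769, 0.0977, 0.1243]
contact_force: [1.4, 0.6, -1.0]
gripper_width: 0.689
clock: 29.13
eef_pos: [0.4725, 0.0977, 0.118]
contact_force: [0.0, 0.2, -0.5]
gripper_width: 0.687
[0.47307303 0.09722829 0.04      ]
tool y,z 0.0002299919440037619 0.00031842004540670534
tcp [0.4725 0.0977 0.118 ] jawyaw -99.77 xdir [ 0.001 -0.    -1.   ] | shift [ 0.0029 -0.1017 -0.205 ] twist 0.004 shift-after-twist [ 0.0029 -0.1026 -0.2046] q6 1.7 t 29.13
```

```bash

python3 -m inch '[[0,-0.008,-0.016,0,1],[0,-0.0165,-0.033,0,1],[0,-0.0165,-0.033,0,1],[0,-0.0165,-0.033,0,1],[0,-0.0165,-0.033,0,1]]' | grep eef
python3 -m inch '[[0,-0.0165,-0.033,0,1],[0,-0.008,-0.017,0,1],[0,-0.003,-0.006,0,1],[0,0,0,0,1],[0,0,0,0,1]]' | grep eef
python3 - <<'E'
from h import *
go([0.407,0.317,0.085],np.radians(80))
s=snap("wrist","w21"); import pickle; pickle.dump(s,open("s21.pkl","wb"))
E
```

```text
eef_pos: [0.4247, 0.2577, 0.1178]
eef_pos: [0.408, 0.3158, 0.1173]
tcp [0.408  0.3158 0.1173] jawyaw -100.09 xdir [ 0.    -0.001 -1.   ] | shift [ 0.0323 -0.0012 -0.001 ] twist -0.002 shift-after-twist [ 0.0323 -0.0012 -0.001 ] q6 2.18 t 29.97
```

View pics/w21.png

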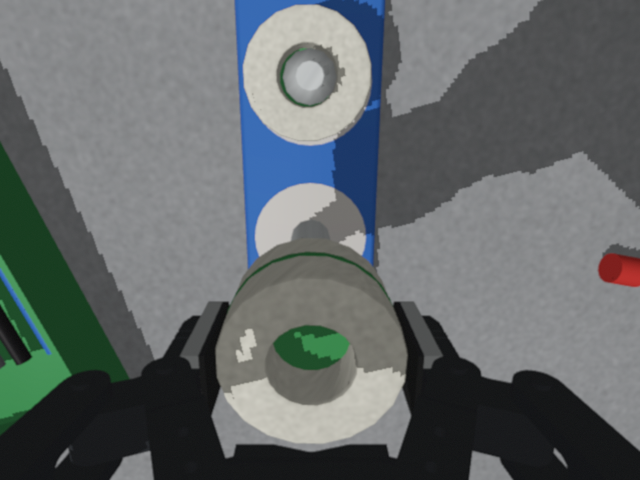

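```bash

python3 - <<'E'
from h import *
import pickle
s=pickle.load(open("s21.pkl","rb"))
print(px2w(s,310,73,.067),px2w(s,311,233,.0125))
E
python3 -m inch '[[0.01,-0.0008,-0.0005,0,1],[0.01,0,0,0,1],[0.01,0,0,0,1],[0.01,0,0,0,1],[0,0,0,0,1]]' | grep -v ori
python3 - <<'E'
from h import *
go([0.407,0.317,0.021],np.radians(80))
E
```

```text
[0.49554323 0.30069559 0.067     ] [0.409123   0.31558055 0.0125    ]
clock: 30.43
eef_pos: [0.4055, 0.3155, 0.0742]
contact_force: [-1.6, 0.2, -0.8]
gripper_width: 0.685
tcp [0.4055 0.3155 0.0742] jawyaw -100.1 xdir [-0.005 -0.002 -1.   ] | shift [ 0.0532  0.0014 -0.0019] twist -0.002 shift-after-twist [ 0.0532  0.0014 -0.0019] q6 2.18 t 30.43
```

```bash

python3 -m inch '[[0.005,0.001,-0.001,0,1],[0.006,0,0,0,1],[0.006,0,0,0,1],[0,0,0,0,1],[0,0,0,0,1]]' | grep -v ori
python3 - <<'E'
from h import *
go([0.407,0.3166,0.021],np.radians(80))
E
```

```text
clock: 30.85
eef_pos: [0.4082, 0.3176, 0.0599]
contact_force: [0.3, -0.2, -1.8]
gripper_width: 0.689
tcp [0.4082 0.3176 0.0599] jawyaw -100.04 xdir [-0.001 -0.    -1.   ] | shift [ 0.0389 -0.001   0.0012] twist -0.001 shift-after-twist [ 0.0389 -0.001   0.0012] q6 2.18 t 30.85
```

```bash

python3 -m inch '[[0.01,-0.001,0.0008,0,1],[0.01,0,0,0,1],[0.01,0,0,0,1],[0,0,0,0,1],[0,0,0,0,1]]' | grep -v ori
python3 -m inch '[[0.004,0,0,0,1],[0.003,0,0,0,1],[0,0,0,0,1],[0,0,0,0,1]]' | grep -v ori
python3 - <<'E'
from h import *
go([0.407,0.3166,0.021],np.radians(80))
E
```

```text
clock: 31.27
eef_pos: [0.4065, 0.3167, 0.0291]
contact_force: [0.5, 0.5, -1.2]
gripper_width: 0.686
clock: 31.6
eef_pos: [0.4073, 0.3171, 0.0233]
contact_force: [-0.1, -0.4, -2.2]
gripper_width: 0.689
tcp [0.4073 0.3171 0.0233] jawyaw -100.04 xdir [-0.  0. -1.] | shift [ 0.0023 -0.0002  0.0005] twist -0.001 shift-after-twist [ 0.0023 -0.0002  0.0005] q6 2.18 t 31.6
```

```bash

python3 -m inch '[[0.002,0,0,0,1],[0,0,0,0,0],[0,0,0,0,-1],[0,0,0,0,-1],[0,0,0,0,-1]]' | grep -v ori
python3 -m inch '[[-0.02,0,0,0,-1],[-0.03,0,0,0,-1],[-0.03,0,0,0,-1],[-0.03,0,0,0,-1],[0,0,0,0,-1]]' | grep -v ori
python3 - <<'E'
from h import *
s=snap("wrist","w22");T=snap("top","t22");snap("side","s22")
for n in ["stopper_a","flask_a","flask_a_rim"]:
  for d in arm.spot_in(n,"top"): print(n,d['score'],cam2w(T,d['location']).round(3))
# rack corners
P=[px2w(T,u,v,.045) for u,v in [(271,267),(349,275),(345,304),(266,295)]]; print(np.mean(P,axis=0))
for u,v in [(281,282),(307,285),(333,289)]: print("head",px2w(T,u,v,.069).round(4))
E
```

```text
clock: 32.02
eef_pos: [0.4076, 0.3172, 0.0216]
contact_force: [-0.1, -0.4, -0.6]
gripper_width: 1.0
clock: 32.43
eef_pos: [0.4111, 0.319, 0.1378]
contact_force: [1.4, -0.1, -0.6]
gripper_width: 1.0
stopper_a 0.8 [ 0.467 -0.102  0.068]
stopper_a 0.58 [0.482 0.003 0.067]
stopper_a 0.56 [ 0.477 -0.046  0.07 ]
flask_a 0.7 [ 0.525 -0.218  0.056]
flask_a 0.66 [ 0.428 -0.296  0.055]
flask_a 0.15 [0.493 0.293 0.048]
flask_a_rim 0.86 [ 0.528 -0.222  0.054]
flask_a_rim 0.27 [ 0.464 -0.407  0.093]
flask_a_rim 0.22 [ 0.425 -0.297  0.056]
[ 0.47694515 -0.05144588  0.045     ]
head [0.4815 0.0038 0.069 ]
head [ 0.4756 -0.0495  0.069 ]
head [ 0.4676 -0.1029  0.069 ]
```

View pics/t22.png

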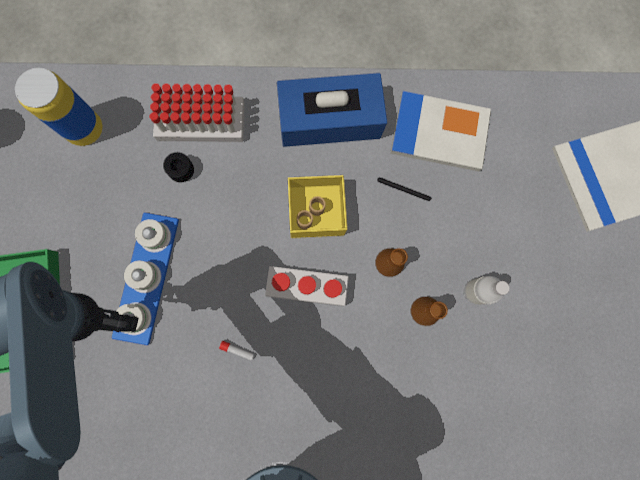

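View pics/s22.png

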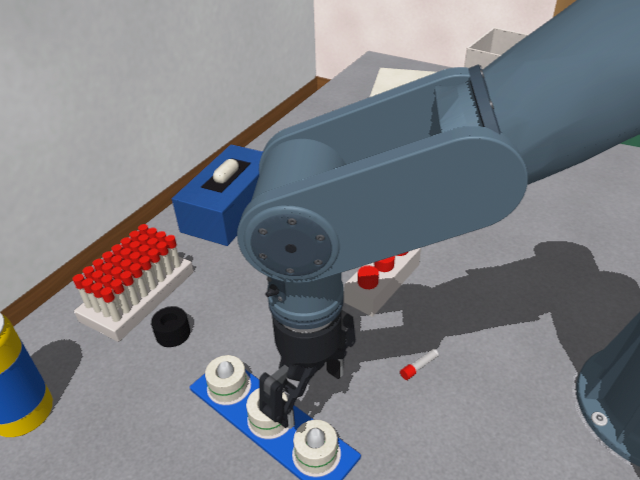

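All three rolls are mounted: the white rings at (152,235), (142,276) and (133,318) in the top view, each around a spindle tip. Now the stoppers.

```bash

python3 - <<'E'
from h import *
go([0.4676,-0.1,0.15],np.radians(-7.4))
E
python3 -m inch '[[0,0.01,0.015,0,-1],[0,0.01,0.036,0,-1],[0,0.01,0.038,0,-1],[0,0.01,0.038,0,-1],[0,0.012,0.038,0,-1]]' | grep eef
python3 -m inch '[[0,0.012,0.038,0,-1],[0,0.012,0.038,0,-1],[0,0.012,0.038,0,-1],[0,0.012,0.038,0,-1],[0,0.012,0.038,0,-1]]' | grep eef
python3 -m inch '[[0,0.01,0.03,0.06,-1],[0,0,0,0.12,-1],[0,0,0,0.12,-1],[0,0,0,0.12,-1],[0,0,0,0.12,-1]]' | grep eef
python3 -m inch '[[0,0,0,0.12,-1],[0,0,0,0.12,-1],[0,0,0,0.12,-1],[0,0,0,0.12,-1],[0,0,0,0.12,-1]]' | grep eef
python3 - <<'E'
from h import *
go([0.4676,-0.1,0.15],np.radians(-7.4))
E
```

```text
tcp [0.4063 0.3165 0.1298] jawyaw -100.04 xdir [-0.003 -0.001 -1.   ] | shift [-0.0199  0.133   0.3995] twist 1.525 shift-after-twist [-0.0199  0.4052 -0.1144] q6 2.18 t 32.73
eef_pos: [0.4283, 0.1441, 0.13]
eef_pos: [0.4548, -0.0537, 0.1302]
eef_pos: [0.4594, -0.0834, 0.1299]
eef_pos: [0.4595, -0.0829, 0.1299]
tcp [ 0.4595 -0.0829  0.1299] jawyaw -165.7 xdir [-0.002  0.001 -1.   ] | shift [-0.0201  0.0185 -0.0036] twist 0.379 shift-after-twist [-0.0201  0.0158 -0.0102] q6 2.46 t 34.4
```

```bash

python3 -m inch '[[0,0,0,0.12,-1],[0,0,0,0.12,-1],[0,0,0,0.12,-1],[0,0,0,0.02,-1],[0,0,0,0,-1]]' | grep eef
python3 - <<'E'
from h import *
go([0.4676,-0.1,0.15],np.radians(-7.4))
s=snap("wrist","w23");import pickle; pickle.dump(s,open("s23.pkl","wb"))
E
```

```text
eef_pos: [0.4597, -0.0831, 0.1303]
tcp [ 0.4597 -0.0831  0.1303] jawyaw 172.98 xdir [-0.002  0.001 -1.   ] | shift [-0.0197  0.0158 -0.0099] twist 0.007 shift-after-twist [-0.0197  0.0158 -0.01  ] q6 2.83 t 34.82
```

View pics/w23.png

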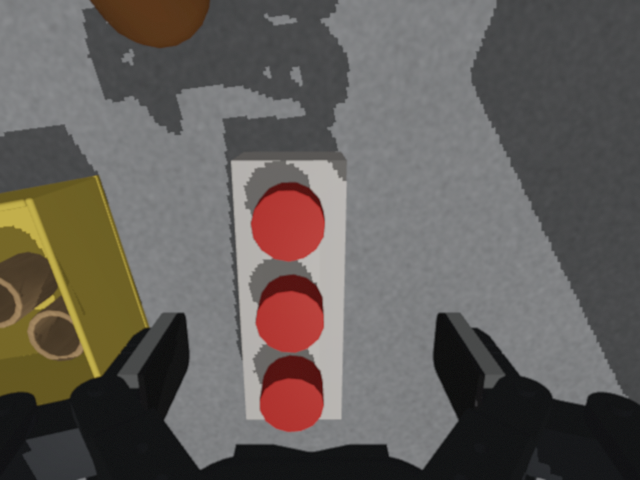

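```bash

python3 - <<'E'
from h import *
import pickle
s=pickle.load(open("s23.pkl","rb"))
for u,v in [(288,225),(290,317),(291,399)]: print(px2w(s,u,v,.069).round(4))
p=px2w(s,288,225,.069)
go([p[0],p[1],.085],np.radians(-7.2))
E
```

```text
[ 0.4682 -0.103   0.069 ]
[ 0.4742 -0.0521  0.069 ]
[ 0.4808 -0.      0.069 ]
tcp [ 0.4598 -0.0831  0.1305] jawyaw 173.06 xdir [-0.001  0.001 -1.   ] | shift [ 0.0455  0.0188 -0.0108] twist 0.004 shift-after-twist [ 0.0455  0.0187 -0.0109] q6 2.83 t 34.87
```

```bash

python3 -m inch '[[0.01,0.009,-0.0055,0,-1],[0.02,0.009,-0.0053,0,-1],[0.015,0,0,0,-1],[0,0,0,0,-1],[0,0,0,0,-1]]' | grep eef
python3 - <<'E'
from h import *
go([0.4682,-0.103,.043],np.radians(-7.2))
s=snap("wrist","w24");import pickle; pickle.dump(s,open("s24.pkl","wb"))
E
```

```text
eef_pos: [0.4678, -0.1021, 0.0854]
tcp [ 0.4678 -0.1021  0.0854] jawyaw 172.97 xdir [-0.003  0.001 -1.   ] | shift [ 0.0424  0.0009 -0.0006] twist 0.003 shift-after-twist [ 0.0424  0.0009 -0.0006] q6 2.8 t 35.28
```

View pics/w24.png

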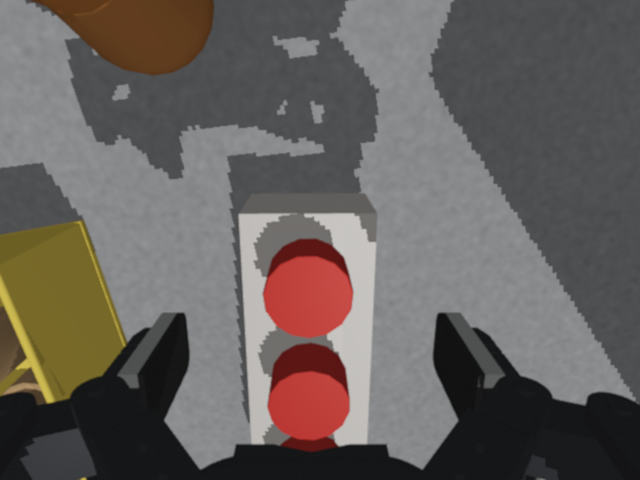

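```bash

python3 - <<'E'
from h import *
import pickle
s=pickle.load(open("s24.pkl","rb"))
p=px2w(s,308,288,.069); print(p.round(4)); go([p[0],p[1],.043])
E
python3 -m inch '[[0.015,0.0005,-0.0005,0,-1],[0.015,0,0,0,-1],[0.011,0,0,0,-1],[0,0,0,0,-1],[0,0,0,0,-1]]' | grep -v ori
python3 - <<'E'
from h import *
go([0.4682,-0.103,.043],np.radians(-7.2))
E
```

```text
[ 0.468  -0.1069  0.069 ]
tcp [ 0.4686 -0.1023  0.0863] jawyaw 172.96 xdir [-0.001  0.    -1.   ] | shift [0.0433 0.0046 0.    ] twist 0 shift-after-twist [0.0433 0.0046 0.    ] q6 2.8 t 35.33
clock: 35.75
eef_pos: [0.4691, -0.1029, 0.0455]
contact_force: [0.3, -0.2, 0.6]
gripper_width: 0.992
tcp [ 0.4691 -0.1029  0.0455] jawyaw 172.91 xdir [-0.001  0.    -1.   ] | shift [0.0025 0.0002 0.0009] twist 0.002 shift-after-twist [0.0025 0.0002 0.0009] q6 2.8 t 35.75
```

```bash

python3 -m inch '[[0.002,0.003,0,0,-1],[0,0,0,0,-1],[0,0,0,0,1],[0,0,0,0,1],[0,0,0,0,1]]' | grep -v ori
python3 -m inch '[[0,0,0,0,1],[0,0,0,0,1],[0,0,0,0,1]]' | grep -v ori
python3 - <<'E'
from h import *
go([0.4682,-0.103,.043],np.radians(-7.2))
s=snap("wrist","w25");import pickle; pickle.dump(s,open("s25.pkl","wb"))
E
```

```text
clock: 36.17
eef_pos: [0.4691, -0.1062, 0.0437]
contact_force: [1.4, -0.3, 0.1]
gripper_width: 0.602
clock: 36.42
eef_pos: [0.4699, -0.1065, 0.0442]
contact_force: [0.5, -0.0, 6.2]
gripper_width: 0.416
tcp [ 0.4699 -0.1065  0.0442] jawyaw 172.88 xdir [ 0.002 -0.001 -1.   ] | shift [ 0.0012 -0.0033  0.0021] twist 0.001 shift-after-twist [ 0.0012 -0.0033  0.0021] q6 2.8 t 36.42
```

View pics/w25.png

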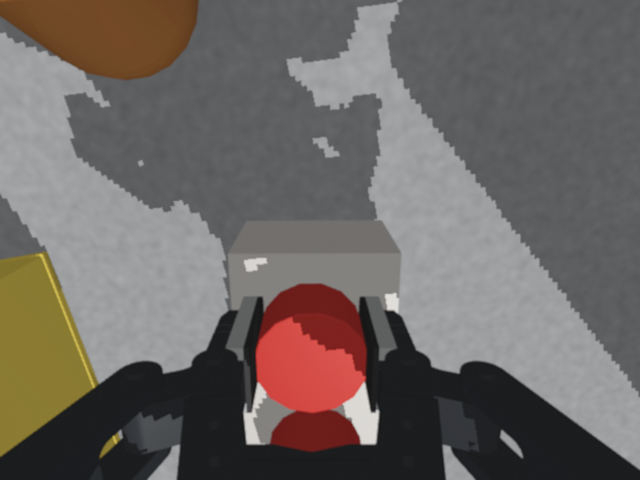

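```bash

python3 -m inch '[[-0.015,0,0,0,1],[-0.03,0,0,0,1],[-0.035,0,0,0,1],[-0.035,0,0,0,1],[-0.02,0,0,0,1]]' | grep -v ori
python3 - <<'E'
from h import *
import pickle
s=pickle.load(open("s25.pkl","rb"))
p=px2w(s,311,362,.069); pt=np.array([0.4699,-.1065,.0442])
a=np.radians(172.9); jz=np.array([np.cos(a),np.sin(a),0]); jy=np.cross(jz,[0,0,-1])
print(p,"tool y,z",(p-pt)@jy,(p-pt)@jz)
T=snap("top","t26"); S=snap("side","s26")
im=T['frame'][230:340,360:520]; cv2.imwrite("pics/t26z.png",cv2.resize(im,None,fx=4.5,fy=4.5,interpolation=cv2.INTER_CUBIC)[:,:,::-1])
for cam,s in (("top",T),("side",S)):
  for n in ["flask_a","flask_a_rim"]:
    pass
W=snap("wrist","w26"); pickle.dump(W,open("s26.pkl","wb"))
o=arm.get_obs();print(o['eef_pos'],o['gripper_width'])
for d in arm.spot_in("flask_a_rim","wrist"): print(d['score'],cam2w(W,d['location']).round(3))
E
```

```text
clock: 36.88
eef_pos: [0.4701, -0.1066, 0.182]
contact_force: [0.4, -0.0, 0.8]
gripper_width: 0.414
[ 0.46967278 -0.10404965  0.069     ] tool y,z -0.002403480292089629 0.0005283435794336599
[ 0.46994284 -0.10655037  0.17999293] 0.4145928009844019
0.89 [ 0.526 -0.223  0.07 ]
```

View pics/t26z.png

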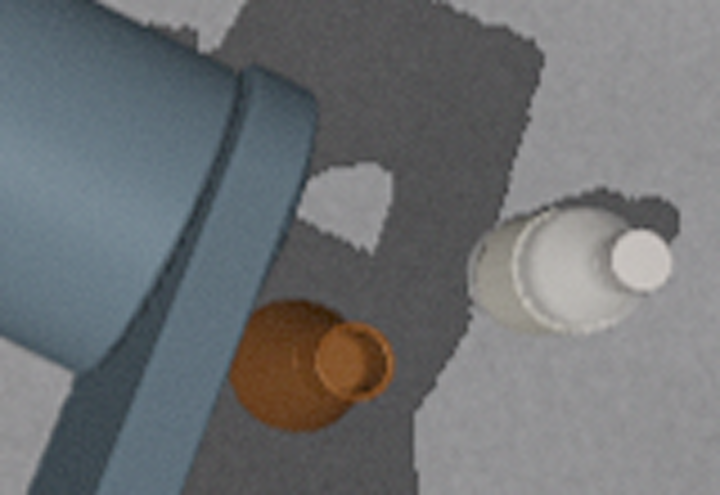

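View pics/w26.png

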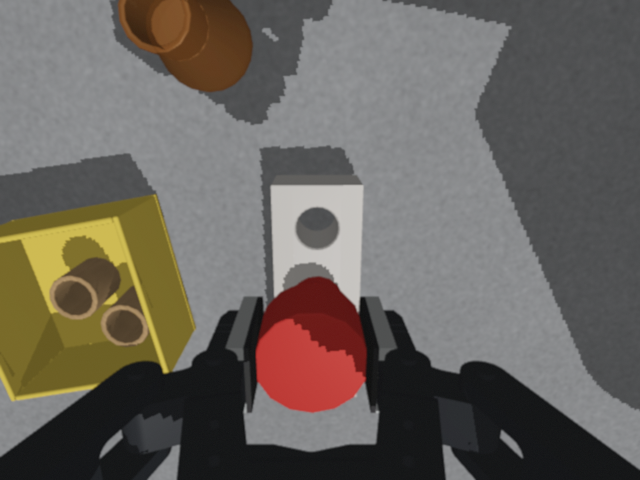

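```bash

python3 - <<'E'
from h import *
import pickle
s=pickle.load(open("s26.pkl","rb"))
print("flask1 rim wrist",px2w(s,156,16,.105).round(4))
T=arm.snapshot("top")
print("flask2 rim top",px2w(T,438.7,310.4,.105).round(4),"flask1 rim top",px2w(T,398,257.5,.105).round(4))
go([0.525,-0.185,.175],np.radians(-7.2))
E
```

```text
flask1 rim wrist [ 0.5293 -0.2315  0.105 ]
flask2 rim top [ 0.4244 -0.3083  0.105 ] flask1 rim top [ 0.5287 -0.2311  0.105 ]
tcp [ 0.468  -0.1056  0.1771] jawyaw 172.87 xdir [-0.002  0.001 -1.   ] | shift [ 0.0019  0.0717 -0.0664] twist 0.001 shift-after-twist [ 0.0019  0.0716 -0.0665] q6 2.8 t 37.13
```

```bash

python3 -m inch '[[0,0.013,-0.015,0,1],[0,0.02,-0.02,0,1],[0,0.018,-0.018,0,1],[0,0.007,-0.007,0,1],[0,0,0,0,1]]' | grep eef
python3 -m inch '[[0,0,0,0,1]]' | grep eef
python3 - <<'E'
from h import *
import pickle
go([0.5290,-0.2313,.17],np.radians(-7.2))
W=snap("wrist","w27"); pickle.dump(W,open("s27.pkl","wb"))
E
```

```text
eef_pos: [0.521, -0.1721, 0.1762]
eef_pos: [0.5199, -0.1703, 0.1764]
tcp [ 0.5199 -0.1703  0.1764] jawyaw 172.84 xdir [-0.003  0.002 -1.   ] | shift [ 0.0062  0.0594 -0.0166] twist 0.001 shift-after-twist [ 0.0062  0.0594 -0.0167] q6 2.73 t 37.63
```

View pics/w27.png

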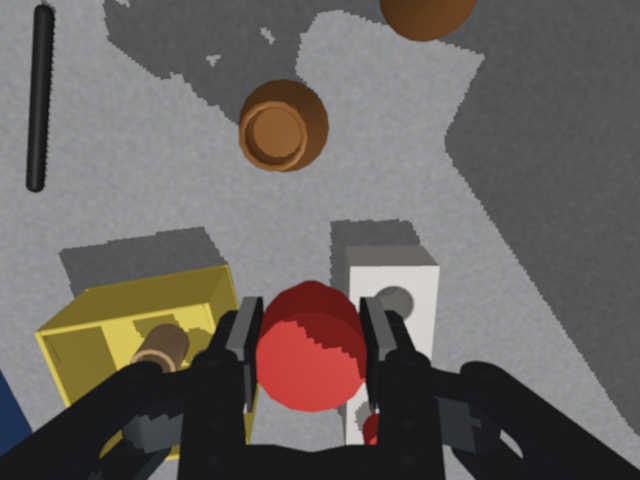

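```bash

python3 - <<'E'
from h import *
import pickle
s=pickle.load(open("s27.pkl","rb"))
p=px2w(s,275,135,.105);print("flask1 rim wrist",p.round(4))
go([p[0],p[1],.17],np.radians(-7.2))
E
```

```text
flask1 rim wrist [ 0.529  -0.2338  0.105 ]
tcp [ 0.5198 -0.1698  0.1767] jawyaw 172.87 xdir [-0.003  0.002 -1.   ] | shift [ 0.0066  0.0623 -0.0171] twist 0.001 shift-after-twist [ 0.0066  0.0623 -0.0171] q6 2.73 t 37.68
```

```bash

python3 -m inch '[[0,0.016,-0.005,0,1],[0,0.024,-0.007,0,1],[0,0.018,-0.005,0,1],[0,0.005,0,0,1],[0,0,0,0,1]]' | grep eef
python3 -m inch '[[0,0,0,0,1],[0,0,0,0,1]]' | grep eef
python3 - <<'E'
from h import *
import pickle
go([0.5290,-0.2345,.14],np.radians(-7.2))
W=snap("wrist","w28"); pickle.dump(W,open("s28.pkl","wb")); snap("side","s28")
E
```

```text
eef_pos: [0.5297, -0.2365, 0.1781]
eef_pos: [0.5299, -0.2346, 0.1781]
tcp [ 0.5299 -0.2346  0.1781] jawyaw 172.91 xdir [-0.     0.001 -1.   ] | shift [0.0381 0.0001 0.0008] twist 0.002 shift-after-twist [0.0381 0.0001 0.0008] q6 2.64 t 38.27
```

View pics/w28.png

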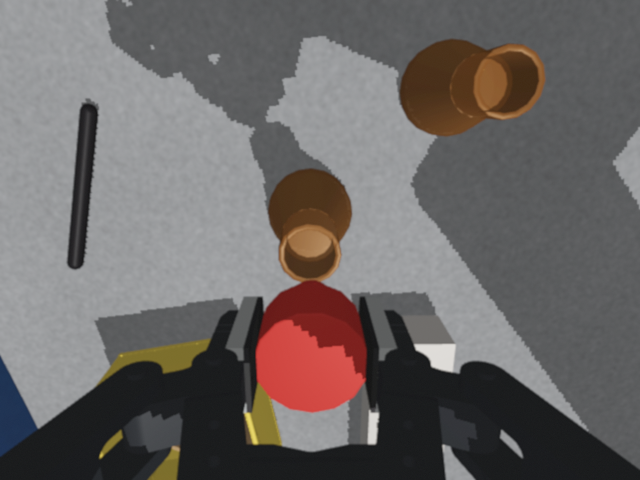

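View pics/s28.png

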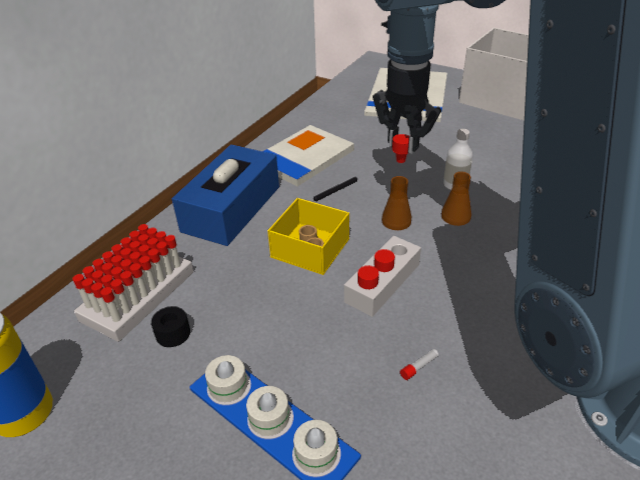

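```bash

python3 - <<'E'
from h import *
import pickle
s=pickle.load(open("s28.pkl","rb"))
p=px2w(s,310,253,.105);print("flask1 rim wrist",p.round(4)); p0=px2w(s,311,206,.03); print("body@z.03",p0)
go([p[0],p[1],.14],np.radians(-7.2))
print("flask2",px2w(s,498,82,.105).round(4))
print("expected px of stopper head top if centred at TCP", w2px(s,[.5299,-.2346,.178+.0248]))
E
```

```text
flask1 rim wrist [ 0.5299 -0.2342  0.105 ]
body@z.03 [ 0.52820407 -0.24239225  0.03      ]
tcp [ 0.5301 -0.2346  0.1783] jawyaw 172.93 xdir [-0.  0. -1.] | shift [ 0.0383 -0.0003  0.0003] twist 0.002 shift-after-twist [ 0.0383 -0.0003  0.0003] q6 2.64 t 38.37
flask2 [ 0.4298 -0.3093  0.105 ]
expected px of stopper head top if centred at TCP (np.float64(309.51153203034846), np.float64(355.2963949982865))
```

```bash

python3 -m inch '[[0.013,0.0018,0,0,1],[0.015,0,0,0,1],[0.013,0,0,0,1],[0,0,0,0,1],[0,0,0,0,1]]' | grep -v ori
python3 - <<'E'
from h import *
go([0.5303,-0.2362,.1042],np.radians(-7.2))
E
```

```text
clock: 38.78
eef_pos: [0.5292, -0.2367, 0.1358]
contact_force: [0.3, -0.2, 0.0]
gripper_width: 0.412
tcp [ 0.5292 -0.2367  0.1358] jawyaw 172.88 xdir [-0.002  0.002 -1.   ] | shift [ 0.0316 -0.0006 -0.0011] twist 0.001 shift-after-twist [ 0.0316 -0.0006 -0.0011] q6 2.64 t 38.78
```

```bash

python3 -m inch '[[0.007,0,-0.0003,0,1],[0.007,0,0,0,1],[0.006,0,0,0,1],[0,0,0,0,1],[0,0,0,0,1]]' | grep -v ori
python3 - <<'E'
from h import *
go([0.5303,-0.2362,.1042],np.radians(-7.2))
W=snap("wrist","w29");snap("side","s29")
E
```

```text
clock: 39.2
eef_pos: [0.5301, -0.2373, 0.1168]
contact_force: [-0.3, 0.3, 0.0]
gripper_width: 0.411
tcp [ 0.5301 -0.2373  0.1168] jawyaw 172.87 xdir [-0.001  0.001 -1.   ] | shift [ 0.0126 -0.0011 -0.0001] twist 0.001 shift-after-twist [ 0.0126 -0.0011 -0.0001] q6 2.64 t 39.2
```

View pics/w29.png

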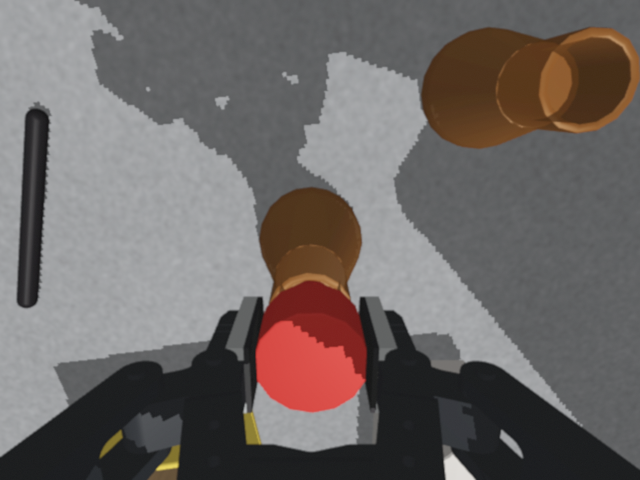

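```bash

python3 -m inch '[[0.004,-0.0008,0,0,1],[0.004,0,0,0,1],[0.003,0,0,0,1],[0,0,0,0,1],[0,0,0,0,1]]' | grep -v ori
python3 -m inch '[[0.002,0,0,0,1],[0.001,0,0,0,1],[0,0,0,0,1],[0,0,0,0,1]]' | grep -v ori
E=1; python3 - <<'E'
from h import *
go([0.5303,-0.2362,.1042],np.radians(-7.2))
E
```

```text
clock: 39.72
eef_pos: [0.5302, -0.2365, 0.1059]
contact_force: [-0.1, 0.1, -0.6]
gripper_width: 0.415
clock: 40.05
eef_pos: [0.5308, -0.2369, 0.1042]
contact_force: [-1.0, 0.1, 4.0]
gripper_width: 0.418
tcp [ 0.5308 -0.2369  0.1042] jawyaw 172.88 xdir [ 0.001 -0.001 -1.   ] | shift [-0.     -0.0007  0.0005] twist 0.001 shift-after-twist [-0.     -0.0007  0.0005] q6 2.64 t 40.05
```

```bash

python3 -m inch '[[0,0,0,0,0],[0,0,0,0,-0.5],[0,0,0,0,-1],[0,0,0,0,-1],[-0.01,0,0,0,-1]]' | grep -v ori
python3 -m inch '[[-0.03,0,0,0,-1],[-0.03,0,0,0,-1],[0,0,0,0,-1],[0,0,0,0,-1]]' | grep -v ori
E=1; python3 - <<'E'
from h import *
go([0.4742,-0.0535,.175],np.radians(-7.2))
W=snap("wrist","w30");snap("side","s30")
E
```

```text
clock: 40.47
eef_pos: [0.5291, -0.2358, 0.1115]
contact_force: [0.1, 0.1, 0.1]
gripper_width: 0.999
clock: 40.8
eef_pos: [0.532, -0.2377, 0.1765]
contact_force: [-0.4, 0.4, -0.7]
gripper_width: 1.003
tcp [ 0.532  -0.2377  0.1765] jawyaw 172.88 xdir [ 0.005 -0.003 -1.   ] | shift [ 0.0006 -0.1756  0.0802] twist 0.001 shift-after-twist [ 0.0006 -0.1755  0.0804] q6 2.64 t 40.8
```

View pics/w30.png

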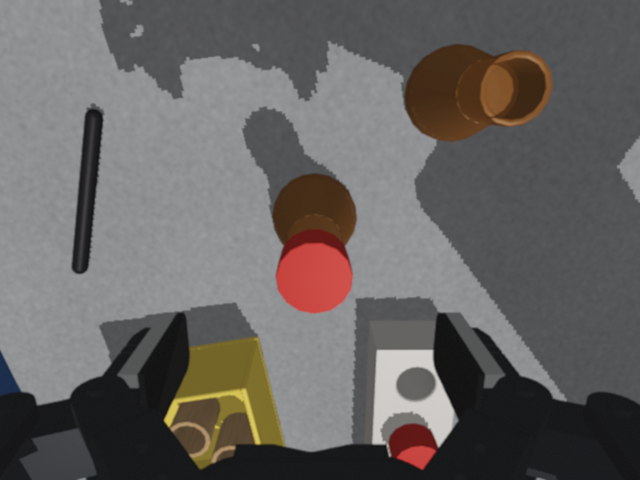

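View pics/s30.png

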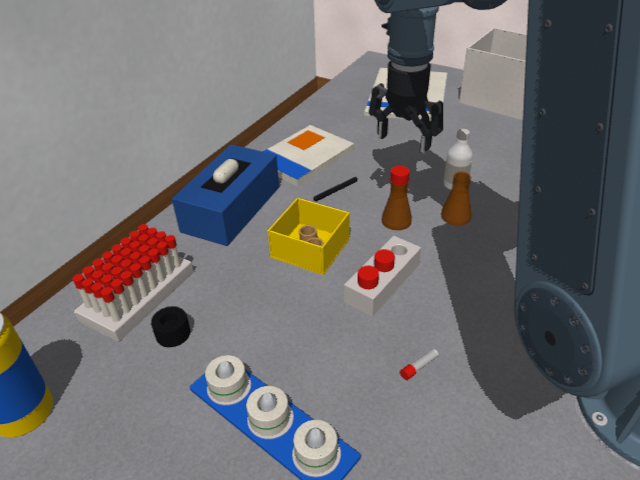

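Flask 1 now has its stopper seated on the rim. Next I'll fetch the middle stopper.

```bash

python3 -m inch '[[0,-0.017,0.008,0,-1],[0,-0.034,0.0155,0,-1],[0,-0.034,0.0155,0,-1],[0,-0.034,0.0155,0,-1],[0,-0.034,0.0155,0,-1]]' | grep eef
python3 -m inch '[[0.02,-0.016,0.008,0,-1],[0.03,0,0,0,-1],[0.03,0,0,0,-1],[0.01,0,0,0,-1],[0,0,0,0,-1]]' | grep eef
python3 - <<'E'
from h import *
import pickle
W=snap("wrist","w31"); pickle.dump(W,open("s31.pkl","wb"))
go([0.4742,-0.0535,.043],np.radians(-7.2))
E
```

```text
eef_pos: [0.4781, -0.0745, 0.1717]
eef_pos: [0.4708, -0.0581, 0.0799]
tcp [ 0.4725 -0.0589  0.0819] jawyaw 172.86 xdir [-0.004  0.002 -1.   ] | shift [ 0.0389 -0.0055 -0.0011] twist 0.001 shift-after-twist [ 0.0389 -0.0055 -0.0011] q6 2.89 t 41.78
```

View pics/w31.png

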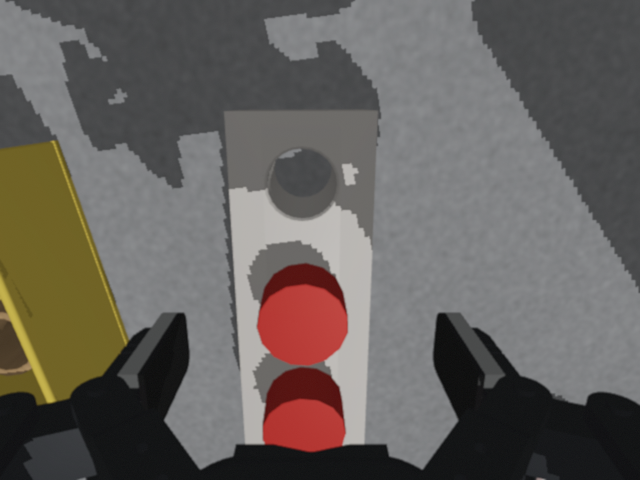

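```bash

python3 -m inch '[[0.01,-0.004,-0.001,0,-1],[0.01,0,0,0,-1],[0,0,0,0,-1],[0,0,0,0,-1]]' | grep eef
python3 - <<'E'
from h import *
import pickle
s=pickle.load(open("s31.pkl","rb"))
p=px2w(s,302,316,.069);print(p)
W=snap("wrist","w32"); pickle.dump(W,open("s32.pkl","wb"))
go([0.4742,-0.0535,.043],np.radians(-7.2))
E
```

```text
eef_pos: [0.4754, -0.0555, 0.0631]
[ 0.47452235 -0.05352485  0.069     ]
tcp [ 0.4757 -0.0556  0.0635] jawyaw 172.87 xdir [ 0. -0. -1.] | shift [ 0.0205 -0.0019  0.0017] twist 0.001 shift-after-twist [ 0.0205 -0.0019  0.0017] q6 2.9 t 42.17
```

View pics/w32.png

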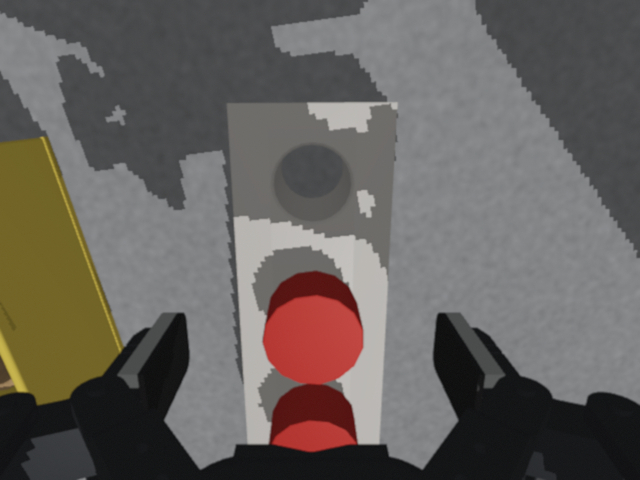

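```bash

python3 - <<'E'
from h import *
import pickle
s=pickle.load(open("s32.pkl","rb"))
p=px2w(s,313,333,.069);print(p); go([p[0],p[1],.043])
E
python3 -m inch '[[0.01,-0.001,0,0,-1],[0.01,0,0,0,-1],[0,0,0,0,-1],[0,0,0,0,-1]]' | grep -v ori
python3 - <<'E'
from h import *
go([0.4752,-0.0538,.043])
E
```

```text
[ 0.47456644 -0.05243648  0.069     ]
tcp [ 0.4757 -0.0556  0.0635] jawyaw 172.87 xdir [ 0. -0. -1.] | shift [ 0.0205 -0.003   0.0015] twist 0 shift-after-twist [ 0.0205 -0.003   0.0015] q6 2.9 t 42.17
clock: 42.5
eef_pos: [0.4747, -0.0542, 0.0423]
contact_force: [0.2, 0.6, 0.1]
gripper_width: 1.003
tcp [ 0.4747 -0.0542  0.0423] jawyaw 172.87 xdir [-0.002  0.001 -1.   ] | shift [-0.0007 -0.0004 -0.0004] twist 0 shift-after-twist [-0.0007 -0.0004 -0.0004] q6 2.9 t 42.5
```

```bash

python3 -m inch '[[0,-0.001,0,0,-1],[0,0,0,0,-1],[0,0,0,0,1],[0,0,0,0,1],[0,0,0,0,1]]' | grep -v ori
python3 -m inch '[[0,0,0,0,1],[0,0,0,0,1],[0,0,0,0,1]]' | grep -v ori
python3 - <<'E'
from h import *
import pickle
W=snap("wrist","w33"); pickle.dump(W,open("s33.pkl","wb"))
go([0.4745,-0.053,.043])
E
```

```text
clock: 42.92
eef_pos: [0.4759, -0.0536, 0.0435]
contact_force: [-0.5, 0.2, -0.1]
gripper_width: 0.609
clock: 43.17
eef_pos: [0.4766, -0.0538, 0.0442]
contact_force: [-1.0, 0.9, 5.7]
gripper_width: 0.41
tcp [ 0.4766 -0.0538  0.0442] jawyaw 172.87 xdir [ 0.002 -0.001 -1.   ] | shift [ 0.0012 -0.0005  0.0022] twist 0 shift-after-twist [ 0.0012 -0.0005  0.0022] q6 2.91 t 43.22
```

View pics/w33.png

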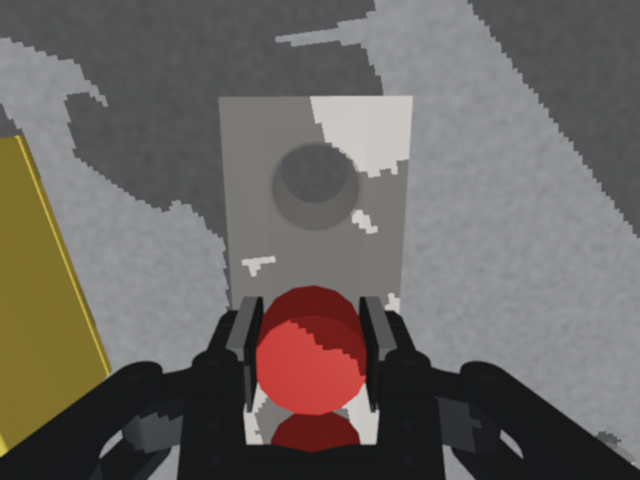

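```bash

python3 -m inch '[[-0.015,0,0,0,1],[-0.03,0,0,0,1],[-0.035,0,0,0,1],[-0.035,0,0,0,1],[-0.02,0,0,0,1]]' | grep -v ori
python3 - <<'E'
from h import *
import pickle
s=pickle.load(open("s33.pkl","rb"))
p=px2w(s,311,364,.069); pt=np.array([0.4766,-.0538,.0442])
a=np.radians(172.9); jz=np.array([np.cos(a),np.sin(a),0]); jy=np.cross(jz,[0,0,-1])
print(p,"tool y,z",(p-pt)@jy,(p-pt)@jz)
go([0.42,-0.245,.178],np.radians(-7.2))
E
```

```text
clock: 43.63
eef_pos: [0.4771, -0.054, 0.1821]
contact_force: [1.0, -0.4, 0.3]
gripper_width: 0.416
[ 0.47652598 -0.05063981  0.069     ] tool y,z -0.003126807143799541 0.00046405386020650235
tcp [ 0.4771 -0.054   0.1821] jawyaw 172.88 xdir [ 0.004 -0.002 -1.   ] | shift [0.0042 0.1966 0.033 ] twist 0.001 shift-after-twist [0.0042 0.1967 0.0327] q6 2.91 t 43.63
```

```bash

python3 -m inch '[[0,0.018,0.003,0,1],[0,0.036,0.006,0,1],[0,0.038,0.006,0,1],[0,0.038,0.006,0,1],[0,0.036,0.006,0,1]]' | grep eef
python3 -m inch '[[0,0.02,0.005,0,1],[0,0.01,0.001,0,1],[0,0,0,0,1],[0,0,0,0,1],[0,0,0,0,1]]' | grep eef
python3 - <<'E'
from h import *
import pickle
go([0.428,-0.309,.175],np.radians(-7.2))
W=snap("wrist","w34"); pickle.dump(W,open("s34.pkl","wb"))
E
```

```text
eef_pos: [0.4276, -0.2164, 0.1785]
eef_pos: [0.4189, -0.2426, 0.178]
tcp [ 0.4189 -0.2426  0.178 ] jawyaw 172.93 xdir [-0.     0.001 -1.   ] | shift [ 0.003   0.0648 -0.0172] twist 0.002 shift-after-twist [ 0.003   0.0648 -0.0173] q6 2.49 t 44.47
```

View pics/w34.png

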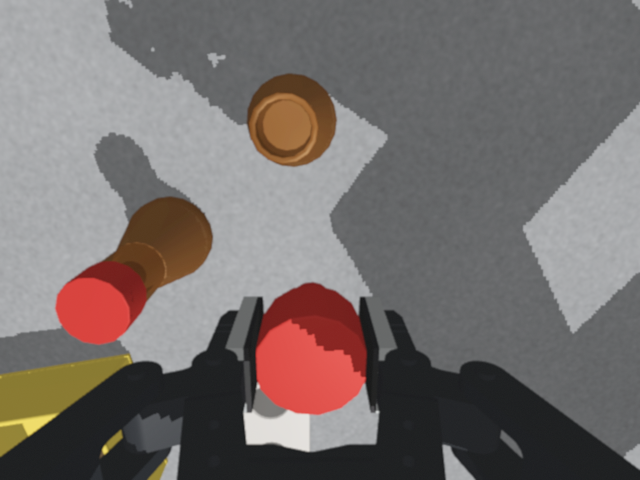

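```bash

python3 - <<'E'
from h import *
import pickle
s=pickle.load(open("s34.pkl","rb"))
p=px2w(s,285,128,.105);print("flask2 rim wrist",p.round(4), "handrub px",w2px(s,[.464,-.405,.1]))
go([p[0],p[1],.178],np.radians(-7.2))
E
```

```text
flask2 rim wrist [ 0.4231 -0.3088  0.105 ] handrub px (np.float64(162.91721388794477), np.float64(-84.46109675146502))
tcp [ 0.419  -0.2425  0.1781] jawyaw 172.96 xdir [-0.     0.001 -1.   ] | shift [ 0.0001  0.0653 -0.0122] twist 0.003 shift-after-twist [ 0.0001  0.0653 -0.0124] q6 2.49 t 44.52
```

```bash

python3 -m inch '[[0,0.018,-0.004,0,1],[0,0.025,-0.005,0,1],[0,0.018,-0.003,0,1],[0,0.006,0,0,1],[0,0,0,0,1]]' | grep eef
python3 -m inch '[[0,0,0,0,1],[0,0,0,0,1]]' | grep eef
python3 - <<'E'
from h import *
import pickle
W=snap("wrist","w35"); pickle.dump(W,open("s35.pkl","wb")); snap("side","s35")
go([0.4235,-0.311,.135],np.radians(-7.2))
E
```

```text
eef_pos: [0.4226, -0.3119, 0.1782]
eef_pos: [0.4223, -0.3103, 0.178]
tcp [ 0.4224 -0.3106  0.1782] jawyaw 172.94 xdir [-0.  0. -1.] | shift [ 0.0432  0.0003 -0.0012] twist 0.002 shift-after-twist [ 0.0432  0.0003 -0.0012] q6 2.4 t 45.2
```

View pics/w35.png

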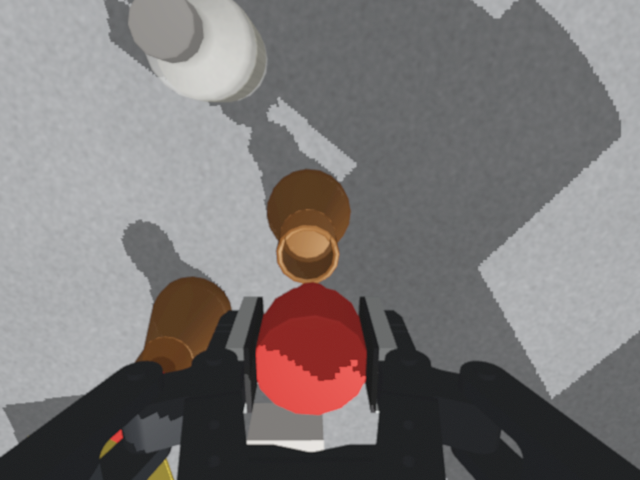

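View pics/s35.png

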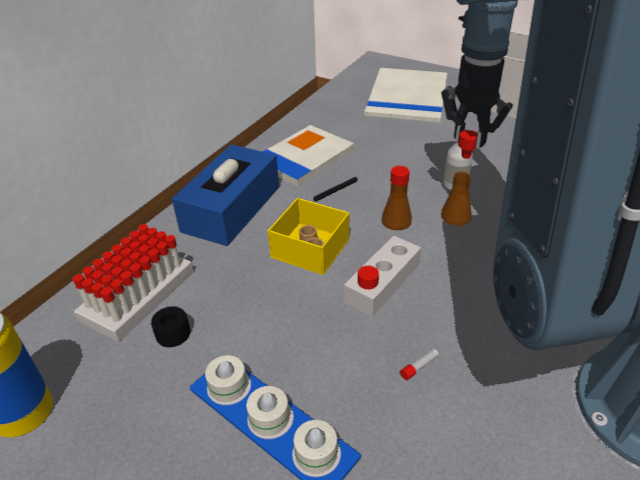

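```bash

python3 -m inch '[[0.013,0.002,-0.001,0,1],[0.015,0,0,0,1],[0.015,0,0,0,1],[0,0,0,0,1],[0,0,0,0,1]]' | grep -v ori
python3 -m inch '[[0.006,0,0,0,1],[0.006,0,0,0,1],[0.004,0,0,0,1],[0,0,0,0,1],[0,0,0,0,1]]' | grep -v ori
python3 - <<'E'
from h import *
go([0.4235,-0.3125,.1042],np.radians(-7.2))
W=snap("wrist","w36")
E
```

```text
clock: 45.62
eef_pos: [0.4226, -0.3129, 0.1348]
contact_force: [0.1, -0.9, 0.1]
gripper_width: 0.416
clock: 46.03
eef_pos: [0.4229, -0.3139, 0.1191]
contact_force: [-0.7, 0.5, -0.3]
gripper_width: 0.415
tcp [ 0.4229 -0.3139  0.1191] jawyaw 172.87 xdir [-0.  0. -1.] | shift [ 0.0149 -0.0014 -0.0004] twist 0.001 shift-after-twist [ 0.0149 -0.0014 -0.0004] q6 2.4 t 46.03
```

View pics/w36.png

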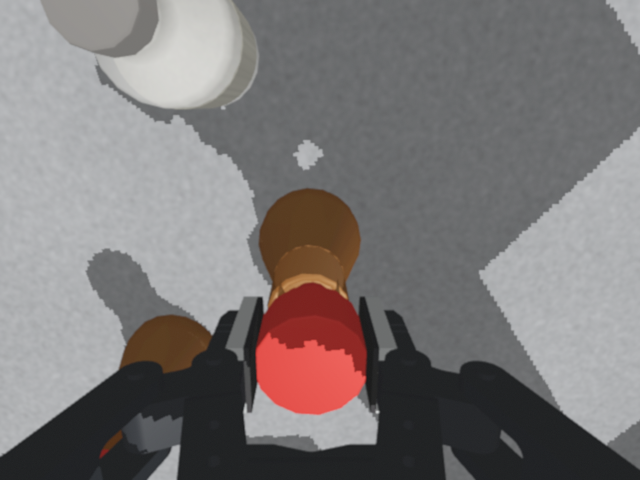

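Same picture as the first insertion, with no force. I'm lowering it to the rim.

```bash

python3 -m inch '[[0.005,-0.0008,0,0,1],[0.005,0,0,0,1],[0.003,0,0,0,1],[0,0,0,0,1],[0,0,0,0,1]]' | grep -v ori
python3 -m inch '[[0.002,0,0,0,1],[0.001,0,0,0,1],[0,0,0,0,1],[0,0,0,0,1]]' | grep -v ori
```

```text
clock: 46.5
eef_pos: [0.4229, -0.313, 0.1059]
contact_force: [0.4, 0.3, -0.2]
gripper_width: 0.417
clock: 46.83
eef_pos: [0.4234, -0.3135, 0.1041]
contact_force: [-1.0, 0.2, 5.2]
gripper_width: 0.41
```

```bash

python3 -m inch '[[0,0,0,0,0],[0,0,0,0,-0.5],[0,0,0,0,-1],[0,0,0,0,-1],[-0.01,0,0,0,-1]]' | grep -v ori
python3 -m inch '[[-0.03,0,0,0,-1],[-0.03,0,0,0,-1],[-0.03,0,0,0,-1],[0,0,0,0,-1],[0,0,0,0,-1]]' | grep -v ori
python3 -m inch '[[0,-0.03,0.03,0,-1],[0,-0.03,0.02,0,-1],[0,-0.03,0.02,0,-1],[0,0,0,0,-1],[0,0,0,0,-1]]' | grep -v ori
python3 - <<'E'
from h import *
import pickle
W=snap("wrist","w37"); pickle.dump(W,open("s37.pkl","wb"))
T=snap("top","t37"); S=snap("side","s37"); pickle.dump((T,S),open("ts37.pkl","wb"))
for nm,s,(a,b,c,d) in (("tz",T,(180,345,100,260)),("tz2",T,(230,340,360,520)),("sz",S,(350,480,180,370)),("sz2",S,(130,280,360,520))):
    im=s['frame'][a:b,c:d]; k=min(800/im.shape[1],600/im.shape[0]); cv2.imwrite(f"pics/{nm}37.png",cv2.resize(im,None,fx=k,fy=k,interpolation=cv2.INTER_CUBIC)[:600,:800,::-1])
E
```

```text
clock: 47.25
eef_pos: [0.422, -0.312, 0.1116]
contact_force: [-0.9, 1.2, -0.3]
gripper_width: 0.997
clock: 47.67
eef_pos: [0.4242, -0.3144, 0.2062]
contact_force: [-0.3, 0.4, -0.2]
gripper_width: 1.001
clock: 48.08
eef_pos: [0.3643, -0.2141, 0.2023]
contact_force: [-0.1, -1.5, -0.6]
gripper_width: 0.999
```

View pics/w37.png

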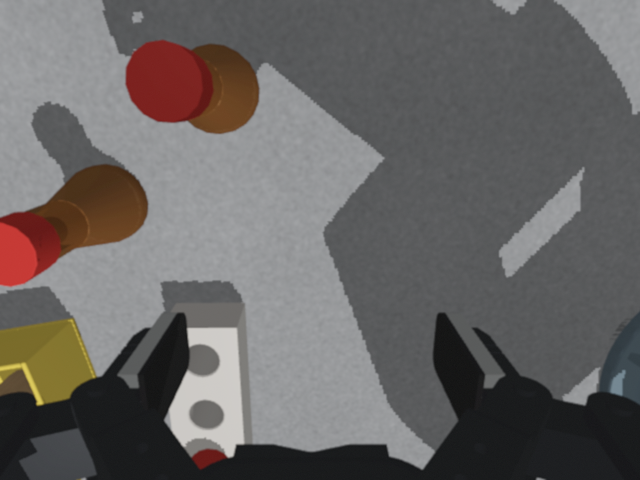

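View pics/t37.png

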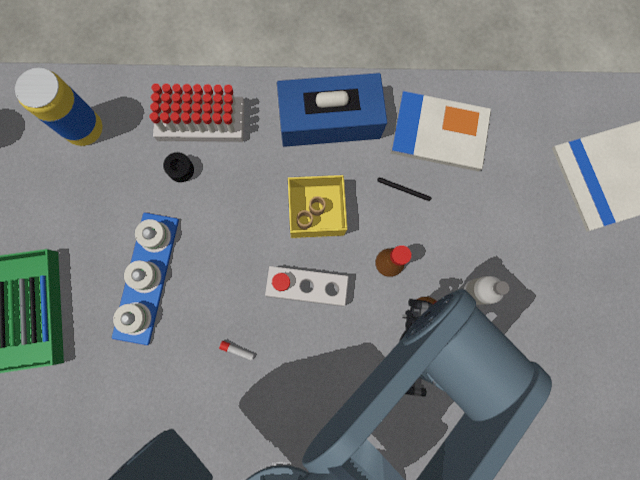

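View pics/sz37.png

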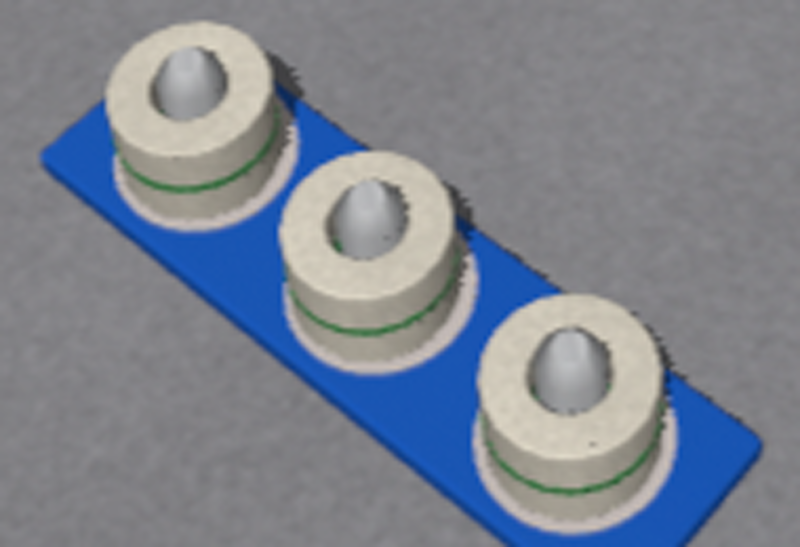

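View pics/sz237.png

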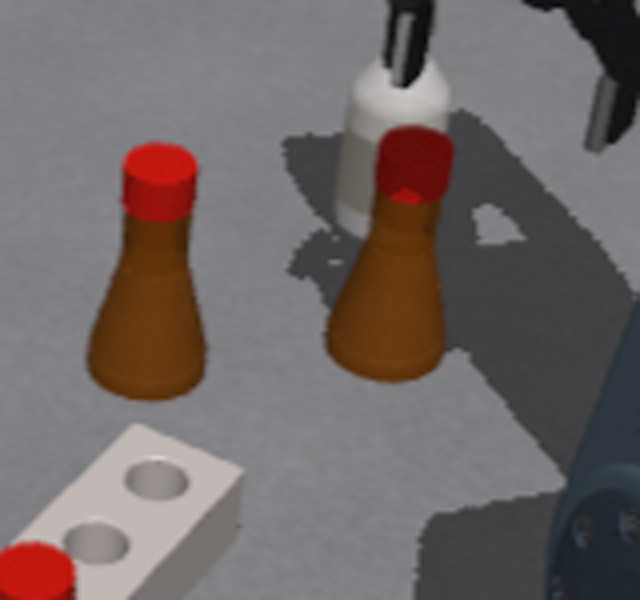

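```bash

python3 - <<'E'
from h import *
import pickle
T,S=pickle.load(open("ts37.pkl","rb"))
for lab,p,ob in [("rollA",(.5845,.2852,.052),(190,88)),("rollB",(.4957,.3012,.052),(368,225)),("rollC",(.4069,.317,.052),(571,375))]:
    print(lab,"exp",np.round(w2px(S,p),1),"obs",np.round([180+ob[0]/4.21,350+ob[1]/4.21],1),"if 4mm higher",np.round(w2px(S,(p[0],p[1],p[2]+.004)),1))
for lab,p,ob in [("st1",(.5297,-.234,.129),(400,171.3)),("st2",(.4232,-.310,.129),(464,167.5))]:
    print(lab,"exp",np.round(w2px(S,p),1),"obs",ob,"if 4mm higher",np.round(w2px(S,(p[0],p[1],p[2]+.004)),1))
o=arm.get_obs(); print(o['clock'],o['eef_pos'],o['contact_force'])
E
```

```text
rollA exp [225.5 371.5] obs [225.1 370.9] if 4mm higher [225.1 369.9]
rollB exp [268.  403.8] obs [267.4 403.4] if 4mm higher [267.7 402.2]
rollC exp [315.5 439.7] obs [315.6 439.1] if 4mm higher [315.4 438.1]
st1 exp [400.9 171.7] obs (400, 171.3) if 4mm higher [401.1 170. ]
st2 exp [464.7 167. ] obs (464, 167.5) if 4mm higher [465.  165.3]
48.2333 [ 0.3656904  -0.21659141  0.20329207] [-0.19335458 -0.53859287  0.2206579 ]
```

Rolls and stoppers all match fully seated heights to within about a pixel, and the arm is clear of everything. I'm handing in.

```bash
python3 -c "
from cell import arm
print(arm.job_done())"
```

```text
the job is handed in; nothing more can be done
None
```

The desk is ready for labelling, and I handed the job in at about 48 s of the 210 s allowed.

- **Cores:** both empty cores went into the yellow bin first; the last top picture shows them inside it.
- **Rolls:** the three white rolls are each on their own spindle. The black look-alike was left alone. One roll had been pushed about 2 cm aside during the run, so I measured it again before picking it up.
- **Stoppers:** both amber flasks are closed. Each stopper met 4–5 N of resistance at the height where its head rests on the rim. The third stopper stays in the rack.

**Last checks:** in the side view, every roll top and stopper head is within about one pixel of where it should be when fully seated. That view resolves height only to about 2–3 mm, so seating is well supported but not measured exactly. The flasks and hand-rub bottle were upright, and the arm was clear of everything with no contact force.

**Disagreements:** wrist-camera readings of the same point differed by 2–4 mm, depending on distance and on whether the arm had settled. I relied mostly on the close-up views, and every part went on without noticeable resistance. No check failed, and the hand-in gave no verdict.

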